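# Find the sound face-out arm of the ribbon rack and hang the roll on it

### The job

Before stock goes on the ribbon rack, test its three steel arms one after the other, from the robot's left to its right: with the closed fingers press down on the middle of the arm's span with about 8 newtons, hold that steadily for a second and judge how far it gives, never straining it with more than 15. Then take the big ribbon roll out of its wooden cradle and hang it gently, let go and hanging still, about the middle of the one arm that gives clearly the least; leave the potted plant, the small roll and the scissors where they are.

Things in the scene. Friction and masses are not known exactly. Their poses are not given: they have to be found in the camera images.
- rack: white timber rack, fixed: base board 440 mm wide, 18 mm high, reaching 203 mm out under the arms; posts 198 mm high; cross-rail 113 to 188 mm up. Origin: on the table below the middle of the rail's front face; -x points along the arms to the robot, +y to its left. Arms 115 mm left, in the middle and 115 mm right (6 mm either way), 147 to 163 mm up.
- bar_a: one of three look-alike steel arms, flat bars 14 mm wide, 5 mm thick, that stick out 170 mm from the rack's rail towards the robot, the free end turned up to 15 mm above mid-height. Origin: bar's root on the rail's front face, mid-height; its -x runs to the free end, z up. Springs about its root, comes back when let go. It may be in any of the three places.
- bar_b: one of three look-alike steel arms, flat bars 14 mm wide, 5 mm thick, that stick out 170 mm from the rack's rail towards the robot, the free end turned up to 15 mm above mid-height. Origin: bar's root on the rail's front face, mid-height; its -x runs to the free end, z up. Springs about its root, comes back when let go. It may be in any of the three places.
- bar_c: one of three look-alike steel arms, flat bars 14 mm wide, 5 mm thick, that stick out 170 mm from the rack's rail towards the robot, the free end turned up to 15 mm above mid-height. Origin: bar's root on the rail's front face, mid-height; its -x runs to the free end, z up. Springs about its root, comes back when let go. It may be in any of the three places.
- mid_a (a point): middle of the span of bar_a: on its top face, 85 mm from the rail, half-way to the free end. It moves down with the bar.
- mid_b (a point): middle of the span of bar_b: on its top face, 85 mm from the rail, half-way to the free end. It moves down with the bar.
- mid_c (a point): middle of the span of bar_c: on its top face, 85 mm from the rail, half-way to the free end. It moves down with the bar.
- roll_center (a point): centre of the big burgundy ribbon roll with white flanges: 100 mm diameter, 36 mm wide, open core hole 38 mm across right through, 0.22 to 0.35 kg. It stands on its rim in the cradle, centre about 64 mm above the table; its own x runs along the roll's axis (through the hole), z up. Hung on a bar, its centre lies about 15 mm below the bar's mid-height.
- cradle: brown wooden cradle, 60 x 120 mm, 24 mm high, standing fast on the table on the left or right of the rack; two chocks keep the roll from rolling. Origin: centre of its underside; x runs along the roll's axis.
- pot_center (a point): centre of a terracotta pot, 92 mm across at the rim and 72 mm high, with leaves to about 160 mm above the table; bystander.
- small_roll_center (a point): centre of a small cream ribbon roll lying flat, 64 mm across, 22 mm high; bystander.
- scissors: red-handled scissors lying flat, about 180 mm long and 10 mm high; origin near the pivot; bystander.
There are look-alikes about, which are no part of the job. What is shaped like the part that bears roll_center but blue, orange or purple is not meant.

How it is judged:
By the outcome, as a careful person would: the job done as asked, in the order asked, and still so for the second after the job is handed in, with the robot touching nothing.
It also fails if it takes over 72 s, if anything falls off the work surface, if the arm or the gripper's body presses on something with over 40 N, if the wrist force passes 120 N, or if a joint passes its speed limit or range.

### The arm

A 6-joint arm with a two-finger parallel gripper is mounted at the origin on the work surface. World frame = base frame: x ahead of the robot, y to its left, z up, the work surface at z = 0. Lengths are in m, angles in rad, forces in N, time in s.
With the tool pointing down it reaches from about 0.35 to 0.975 m from the base axis. Payload 4.9 kg.
Tool frame: the origin (TCP) lies at the very end of the fingers, on their centre line; the grasp point (between the pads) lies 19 mm behind it; y points along the fingers, z is the direction in which the jaws open and shut, and the axes are right-handed (so a half turn about y gives the same grasp; the last joint's range is limited). The gripper opens to 85 mm and grips with 20 to 120 N. Pads are 22 mm wide; open, the fingers measure 114 mm over their backs; the gripper's body (76 mm by 85 mm) begins 54 mm behind the grasp point. The pads swing forward as they close: fully open they stand 13 mm farther back than shut.
Start: joints at [-0.119, 0.053, 1.613, -0, 1.476, -0.119], TCP at [0.625, 0, 0.195] pointing down, gripper open.
Joint ranges: [-3.01, 3.01], [-1.01, 2.22], [0.06, 2.58], [-1.02, 4.17], [0.09, 2.62], [-3.14, 3.14]. Speed limits (rad/s): [2.57, 2.57, 3.14, 3.14, 3.14, 3.14].

### API

Orientations are given as a rotation vector (axis times angle).
In Python, from station import monitor, viewer, ticket gives the robot as it stands.
- The arm moves only by the tool servo_tool, never from a script. Its argument "commands" is one flat list of numbers, 7 for each row, row after row: the turn, a rotation vector about the tool's x, y, z in rad, then the shift along the tool's x, y, z in cm, then the opening, from 0 (shut) to 1 (fully open). In form: [rx, ry, rz, dx, dy, dz, claw, rx, ry, rz, dx, dy, dz, claw, ...]. A call has 1 to 20 rows; each row shifts and turns the pose as measured when the row begins, along the tool's axes as they then stand; what a row does not reach is not made up. A row lasts 1/10 s, in which the tool goes at most 50 mm and 8.59 degrees, less where a joint would pass 70% of its speed; a pose out of reach is approached as far as the arm can. A call is refused whole if a number of a shift passes 5 or a number of a turn 0.15, either way. A call with a gripper value outside its range is refused whole. The fingers move at their own pace and stop on an object; "grip_force" is the grip in N (left out, the last holds). Time passes only in rows, so rows that do not move let the fingers close. It gives the time, the measured TCP pose, the force and the opening at its end, in the units of the state.
- monitor.get_obs(): the state, without advancing time (a new reading comes with each control period).
- viewer.get_image(name): name is "scene" or "side" or "wrist"; returns a dict with "frame" (420x560x3 uint8, red, green, blue), "depth" (420x560 float32, m along the optical axis (not along the pixel's ray), 0 where there is no reading), "camera_matrix" (3x3 intrinsics, pixels), "cam_to_world" (4x4, takes a point from camera to world coordinates). Camera axes: x right, y down, z forward; pixel columns grow to the right and rows downward; lengths in m; the calibration is good to about 2 mm. A picture is of the moment at which its call begins.
- ticket.finish_job(): hands the job in, once; it reports no verdict.
The state is a dict: "t": time; "q": joint angles; "dq": joint speeds; "effort": joint torques, N m; "tool_pos": TCP position; "tool_rot": TCP orientation; "contact_force": force on the tool from outside, world axes, zero at the start; "wrist_torque": the same for the moment, N m; "opening": finger opening in m.
Only numpy, scipy, OpenCV 4.12 (cv2) and the standard library are available. Lean on these libraries where they do the work, as an engineer would, in place of code of your own. Each camera call takes 0.05 s, during which the arm holds its last target.

## Working session

There is one attempt and no reset: what is moved stays moved. The work goes in short steps, Python scripts to look and compute and a tool call to move; the robot and the scene stay as the last step left them, time stands still between calls to the robot, and variables do not carry over. Pictures are saved under pics/ and viewed, and the job is handed in when it is done.

Besides the shell and the picture viewer there is one more tool, called after ">>>" as name(argument=value, ...) on one line, values as JSON. servo_tool: Moves the arm, as the interface text tells. Its arguments: {"type":"object","properties":{"commands":{"type":"array","items":{"type":"number"}},"grip_force":{"type":"number"}},"required":["commands"]}

```bash
mkdir -p pics; ls; cat > h.py <<'E'
import numpy as np,cv2
from scipy.spatial.transform import Rotation as R
from station import monitor,viewer,ticket
def snap(n,fn):
    d=viewer.get_image(n); cv2.imwrite(f'pics/{fn}.png',d['frame'][:,:,::-1]); np.savez(f'pics/{fn}.npz',**d); return d
def load(fn): return np.load(f'pics/{fn}.npz')
def px(d,u,v):
    K=d['camera_matrix'];z=d['depth'][int(v),int(u)]
    p=np.linalg.inv(K)@[u,v,1]*z
    return (d['cam_to_world']@[*p,1])[:3]
def proj(d,P):
    T=np.linalg.inv(d['cam_to_world']); p=d['camera_matrix']@(T@[*P,1])[:3]; return p[:2]/p[2]
def crop(fn,x0,y0,x1,y1,s,out):
    im=cv2.imread(f'pics/{fn}.png')[y0:y1,x0:x1]; cv2.imwrite(f'pics/{out}.png',cv2.resize(im,None,fx=s,fy=s,interpolation=cv2.INTER_CUBIC))
def st():
    o=monitor.get_obs(); print({k:np.round(v,4) for k,v in o.items()}); print(np.round(R.from_rotvec(o['tool_rot']).as_matrix(),4)); return o
E
python3 - <<'E'
from h import *
st()
for n in ['scene','side','wrist']: snap(n,n+'0')
E
```

```text
pics
{'t': np.float64(0.0), 'q': array([-0.119 ,  0.0534,  1.6143, -0.    ,  1.476 , -0.1189]), 'dq': array([ 0.0004,  0.0004,  0.0016,  0.0001, -0.0029,  0.0009]), 'effort': array([ 3.00000e-04, -3.93670e+01, -3.70176e+01, -2.00000e-04,
        6.90000e-03, -0.00000e+00]), 'tool_pos': array([6.243e-01, 1.000e-04, 1.932e-01]), 'tool_rot': array([-1.2105,  1.2108, -1.2081]), 'contact_force': array([-1.0547,  0.0348,  0.6738]), 'wrist_torque': array([ 0.0019, -0.0013,  0.058 ]), 'opening': np.float64(0.0851)}
[[-1.e-04 -2.e-03  1.e+00]
 [-1.e+00  2.e-04 -1.e-04]
 [-2.e-04 -1.e+00 -2.e-03]]
```

View pics/scene0.png

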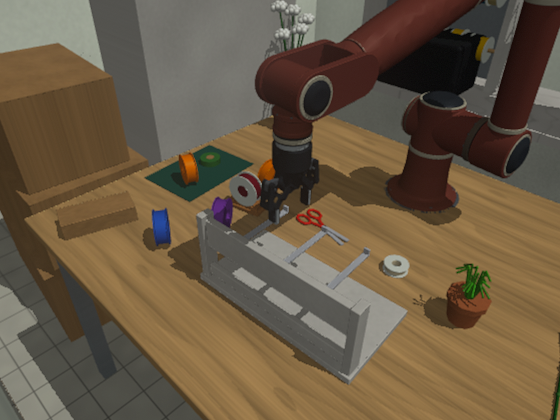

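View pics/side0.png

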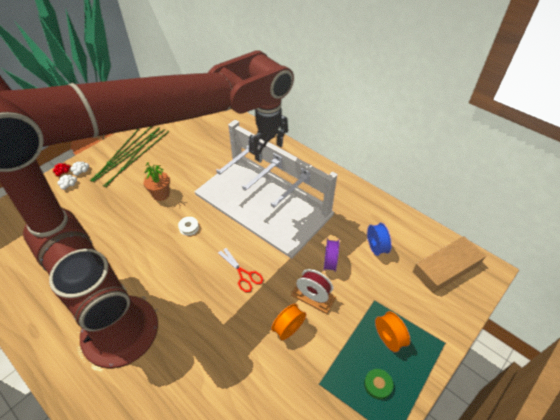

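View pics/wrist0.png

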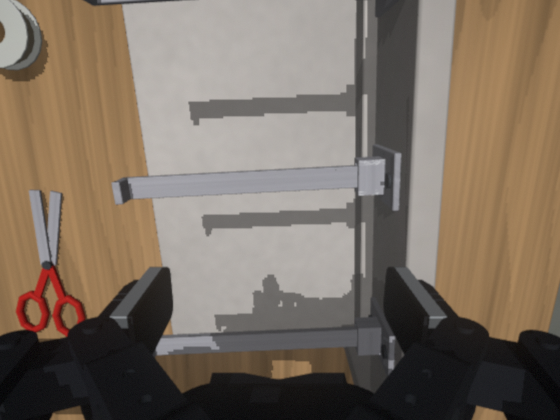

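Burgundy roll with white flanges: side view (315,287), scene view (246,189). The look-alikes are purple (332,253), blue (378,238) and orange (290,322) and (393,330) in the side view. Next I measure positions from two views.

```bash
python3 - <<'E'
from h import *
crop('side0',260,220,400,345,5,'c1'); crop('side0',185,110,345,260,5,'c2')
crop('scene0',140,140,380,380,3,'c3')
E
```

```text
(no output)
```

View pics/c1.png

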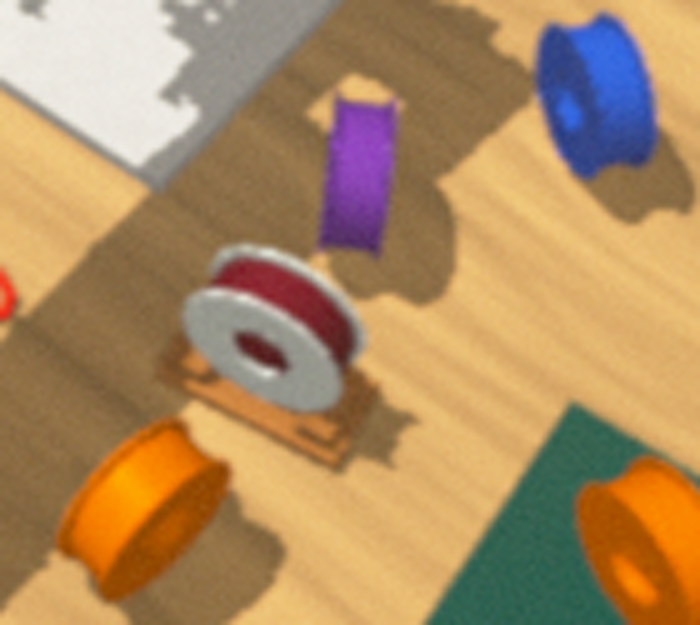

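View pics/c2.png

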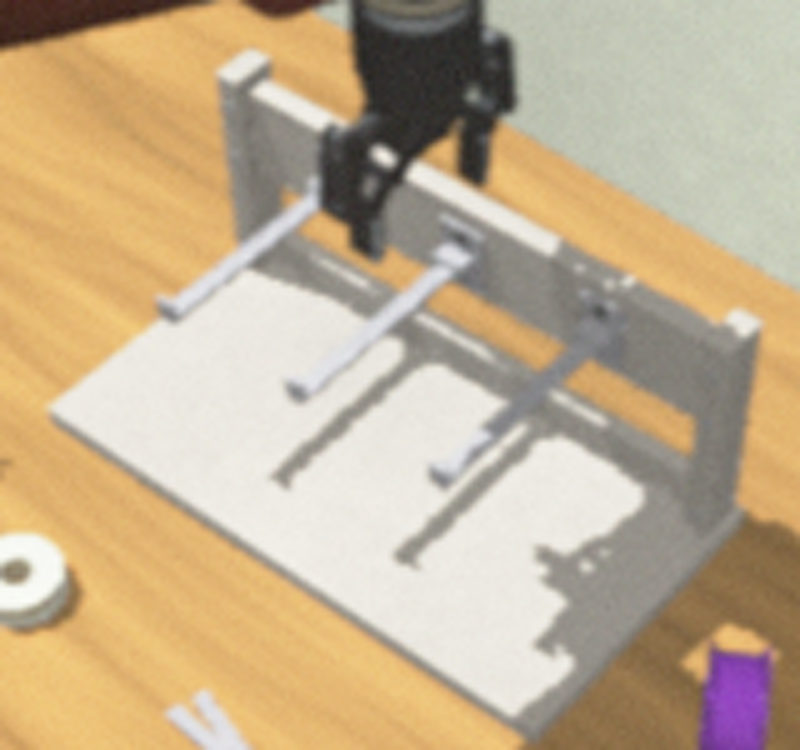

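View pics/c3.png

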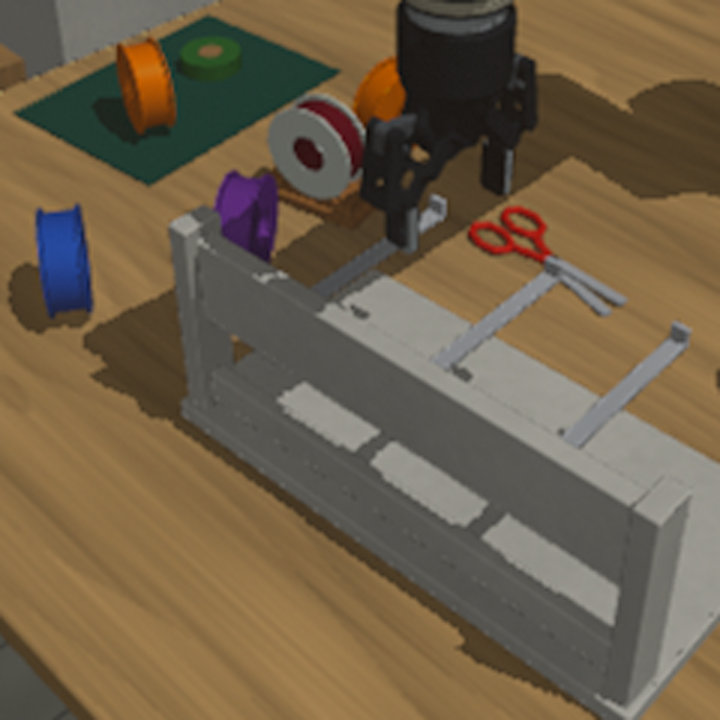

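```bash
cat >> h.py <<'E'
def cloud(d):
    K=d['camera_matrix'];z=d['depth'];h,w=z.shape
    u,v=np.meshgrid(np.arange(w),np.arange(h))
    P=np.stack([(u-K[0,2])/K[0,0]*z,(v-K[1,2])/K[1,1]*z,z],-1)
    T=d['cam_to_world']; return P@T[:3,:3].T+T[:3,3]
E
python3 - <<'E'
from h import *
for fn in ['side0','scene0','wrist0']:
    d=load(fn); P=cloud(d); f=d['frame'].astype(int); ok=d['depth']>0
    print(fn,'cam',np.round(d['cam_to_world'][:3,3],3))
    # burgundy
    b=ok&(f[...,0]>1.8*f[...,1])&(f[...,0]>1.5*f[...,2])&(f[...,2]>f[...,1]*0.9)&(f[...,0]>60)&(P[...,2]>0.03)&(P[...,2]<0.13)&(P[...,1]>0.1)
    print('burg',b.sum(), P[b].mean(0).round(3) if b.sum() else '', P[b].max(0).round(3) if b.sum() else '')
    # bars: gray, z .135-.175
    g=ok&(abs(f.max(-1)-f.min(-1))<35)&(P[...,2]>0.135)&(P[...,2]<0.178)&(f.min(-1)>60)
    if fn!='side0': pass
    Q=P[g]; 
    for x0 in np.arange(0.5,0.85,0.02):
        s=Q[(Q[:,0]>x0)&(Q[:,0]<x0+.02)]
        h,e=np.histogram(s[:,1],bins=np.arange(-.3,.35,.02))
        print(round(x0,2),[(round(e[i],2),int(h[i]),round(float(np.median(s[(s[:,1]>=e[i])&(s[:,1]<e[i+1]),2])),3)) for i in range(len(h)) if h[i]>2])
d=load('side0')
for n,u,v in [('tipR',219,171),('tipM',245,188),('tipL',274,204),('roll front flange',303,283),('flange r',330,297),('pot',157,185),('small',189,226),('purple',332,250),('orange',290,320),('scis',242,270),('orange top',285,312)]: print(n,px(d,u,v).round(3))
E
```

```text
side0 cam [-0.067 -0.668  1.106]
burg 54 [0.22  0.687 0.034] [0.239 0.714 0.041]
0.5 [(np.float64(0.12), 10, 0.155)]
0.52 [(np.float64(-0.12), 9, 0.162), (np.float64(-0.1), 12, 0.16), (np.float64(0.0), 21, 0.154), (np.float64(0.02), 5, 0.159), (np.float64(0.12), 18, 0.15)]
0.54 [(np.float64(-0.12), 14, 0.153), (np.float64(-0.1), 16, 0.153), (np.float64(0.0), 15, 0.151), (np.float64(0.02), 9, 0.15), (np.float64(0.12), 20, 0.15)]
0.56 [(np.float64(-0.12), 8, 0.153), (np.float64(-0.1), 16, 0.154), (np.float64(0.0), 11, 0.15), (np.float64(0.02), 13, 0.149), (np.float64(0.12), 18, 0.151)]
0.58 [(np.float64(-0.12), 4, 0.154), (np.float64(-0.1), 19, 0.152), (np.float64(0.0), 10, 0.149), (np.float64(0.02), 13, 0.15), (np.float64(0.12), 16, 0.15), (np.float64(0.14), 3, 0.148)]
0.6 [(np.float64(-0.1), 24, 0.153), (np.float64(0.0), 10, 0.15), (np.float64(0.02), 13, 0.152), (np.float64(0.12), 16, 0.149), (np.float64(0.14), 5, 0.149)]
0.62 [(np.float64(-0.1), 23, 0.153), (np.float64(0.0), 9, 0.149), (np.float64(0.02), 13, 0.15), (np.float64(0.12), 17, 0.151), (np.float64(0.14), 3, 0.15)]
0.64 [(n
[... 4537 characters left out ...]
, (np.float64(-0.04), 311, 0.149), (np.float64(-0.02), 609, 0.159), (np.float64(0.0), 656, 0.164), (np.float64(0.02), 1149, 0.156), (np.float64(0.04), 879, 0.161), (np.float64(0.06), 839, 0.16), (np.float64(0.08), 898, 0.16), (np.float64(0.1), 804, 0.163), (np.float64(0.12), 32, 0.17)]
0.7 [(np.float64(-0.1), 28, 0.176)]
0.72 []
0.74 []
0.76 []
0.78 []
0.8 []
0.82 []
0.84 []
tipR [0.522 0.126 0.158]
tipM [0.527 0.012 0.155]
tipL [ 0.533 -0.105  0.164]
roll front flange [ 0.424 -0.314  0.079]
flange r [ 0.468 -0.383  0.024]
pot [0.388 0.307 0.071]
small [0.364 0.123 0.023]
purple [ 0.559 -0.312  0.096]
orange [ 0.31  -0.366  0.095]
scis [ 0.369 -0.119  0.004]
orange top [ 0.318 -0.341  0.095]
```

```bash
python3 - <<'E'
from h import *
for fn in ['side0','scene0','wrist0']:
    d=load(fn); P=cloud(d); f=d['frame'].astype(int); ok=d['depth']>0
    g=ok&(abs(f.max(-1)-f.min(-1))<35)&(f.min(-1)>60)
    Q=P[g]
    for n,y0 in [('L',.133),('M',.018),('R',-.1)]:
        s=Q[(abs(Q[:,1]-y0)<.025)&(Q[:,0]>.54)&(Q[:,0]<.66)&(Q[:,2]>.143)&(Q[:,2]<.16)]
        if len(s)<30: continue
        # edges: per x-bin mid of y-range
        X=[];Y=[]
        for x0 in np.arange(.54,.66,.01):
            t=s[(s[:,0]>=x0)&(s[:,0]<x0+.01)]
            if len(t)>5: X.append(x0+.005);Y.append((np.percentile(t[:,1],3)+np.percentile(t[:,1],97))/2)
        if len(X)<4: continue
        c=np.polyfit(X,Y,1); print(fn,n,'slope',c[0].round(4),'y@.6',np.polyval(c,.6).round(4),'ztop',np.percentile(s[:,2],[50,80]).round(4))
        t=Q[(abs(Q[:,1]-np.polyval(c,.52))<.012)&(Q[:,2]>.145)&(Q[:,2]<.18)]
        print('   minx tip',np.percentile(t[t[:,0]<.56][:,0],[1,3]).round(4),'tip z',np.percentile(t[t[:,0]<.54][:,2],98).round(4))
    # rail front face: z .12-.185
    for y0 in (-.16,-.05,.07,.18):
        s=Q[(abs(Q[:,1]-y0)<.02)&(Q[:,2]>.12)&(Q[:,2]<.185)&(Q[:,0]>.64)&(Q[:,0]<.76)]
        if len(s)>20:print('  rail',y0,len(s),np.percentile(s[:,0],[5,50,95]).round(4))
E
```

```text
side0 L slope 0.056 y@.6 0.1345 ztop [0.1497 0.1518]
   minx tip [0.5174 0.5176] tip z 0.1643
side0 M slope 0.0379 y@.6 0.022 ztop [0.1504 0.152 ]
   minx tip [0.5221 0.5232] tip z 0.164
side0 R slope 0.0398 y@.6 -0.0945 ztop [0.1527 0.1552]
   minx tip [0.528  0.5289] tip z 0.1663
  rail -0.16 130 [0.6933 0.7018 0.705 ]
  rail -0.05 138 [0.6948 0.6978 0.7002]
  rail 0.07 117 [0.6891 0.692  0.6944]
  rail 0.18 107 [0.6829 0.6856 0.6892]
scene0 L slope 0.0548 y@.6 0.1382 ztop [0.1498 0.1507]
   minx tip [0.5199 0.5204] tip z 0.1629
scene0 M slope 0.0526 y@.6 0.0252 ztop [0.1498 0.1507]
   minx tip [0.0581 0.06  ] tip z 0.1667
scene0 R slope 0.0402 y@.6 -0.0905 ztop [0.1524 0.1534]
   minx tip [-0.7585 -0.7539] tip z 0.1787
  rail -0.16 323 [0.7204 0.7235 0.7327]
  rail -0.05 293 [0.7146 0.7162 0.718 ]
  rail 0.07 362 [0.7081 0.7097 0.7117]
  rail 0.18 449 [0.7021 0.7038 0.7055]
wrist0 M slope 0.0535 y@.6 0.0244 ztop [0.1503 0.1509]
   minx tip [0.525  0.5259] tip z 0.1638
wrist0 R slope 0.0526 y@.6 -0.0917 ztop [0.1529 0.1535]
   minx tip [0.5362 0.5373] tip z 0.1541
  rail -0.05 399 [0.6969 0.6978 0.6986]
  rail 0.07 2431 [0.6909 0.6919 0.693 ]
```

```bash
python3 - <<'E'
from h import *
for fn in ['side0','scene0']:
    d=load(fn); P=cloud(d); f=d['frame'].astype(int); ok=d['depth']>0
    m=ok&(abs(P[...,0]-.45)<.11)&(abs(P[...,1]+.34)<.09)&(P[...,2]>.035)&(P[...,2]<.13)
    v,u=np.nonzero(m)
    mx=f.max(-1);mn=f.min(-1)
    white=m&(mx-mn<40)&(mn>70)
    burg=m&(f[...,0]>1.5*f[...,1])&(abs(f[...,2]-f[...,1])<.5*f[...,1]+20)&(f[...,2]>=f[...,1])
    print(fn,white.sum(),burg.sum())
    for n,k in (('white',white),('burg',burg)):
        Q=P[k]; 
        if len(Q)<10: continue
        print(n,Q.min(0).round(3),Q.max(0).round(3),np.median(Q,0).round(3),'top z',np.percentile(Q[:,2],99).round(4))
        # plane fit ransac on white
        if n=='white':
            rng=np.random.default_rng(0);best=(0,)
            for _ in range(3000):
                a=Q[rng.choice(len(Q),3,False)]; nn=np.cross(a[1]-a[0],a[2]-a[0]); l=np.linalg.norm(nn)
                if l<1e-5: continue
                nn/=l
                if abs(nn[2])>.15: continue
                r=abs((Q-a[0])@nn)<.0015
                if r.sum()>best[0]: best=(r.sum(),nn,r)
            I=Q[best[2]]; c=I.mean(0); nn=np.linalg.svd(I-c)[2][2]; 
            print('plane',best[0],'n',nn.round(3),'yaw deg',np.degrees(np.arctan2(nn[1],nn[0])).round(2),'c',c.round(4))
            e1=np.array([-nn[1],nn[0],0]);e1/=np.linalg.norm(e1)
            s=(I-c)@e1;print('extent along',s.min().round(4),s.max().round(4),'z',I[:,2].min().round(4),I[:,2].max().round(4))
            mid=c+e1*(s.min()+s.max())/2;print('mid of flange',mid.round(4)); 
E
```

```text
side0 499 194
white [ 0.419 -0.388  0.035] [ 0.549 -0.287  0.115] [ 0.434 -0.341  0.08 ] top z 0.114
plane 293 n [0.978 0.207 0.002] yaw deg 11.92 c [ 0.4299 -0.3421  0.0745]
extent along -0.0469 0.0502 z 0.0351 0.1149
mid of flange [ 0.4296 -0.3405  0.0745]
burg [ 0.434 -0.38   0.038] [ 0.555 -0.302  0.113] [ 0.449 -0.34   0.104] top z 0.1119
scene0 497 212
white [ 0.423 -0.381  0.035] [ 0.555 -0.282  0.115] [ 0.463 -0.329  0.08 ] top z 0.1112
plane 270 n [-0.981 -0.195 -0.005] yaw deg -168.78 c [ 0.4649 -0.3307  0.073 ]
extent along -0.0467 0.0492 z 0.035 0.1129
mid of flange [ 0.4652 -0.3319  0.073 ]
burg [ 0.428 -0.357  0.042] [ 0.558 -0.289  0.109] [ 0.446 -0.312  0.083] top z 0.1087
```

```bash
python3 - <<'E'
from h import *
for fn in ['side0','scene0']:
    d=load(fn); P=cloud(d); f=d['frame'].astype(int); ok=d['depth']>0
    hsv=cv2.cvtColor(d['frame'],cv2.COLOR_RGB2HSV).astype(int)
    near=ok&(abs(P[...,0]-.45)<.2)&(abs(P[...,1]+.34)<.13)&(P[...,2]>.02)&(P[...,2]<.2)&(hsv[...,1]>120)&(hsv[...,2]>50)
    for n,a,b in(('purple',130,155),('orange',9,16)):
        k=near&(hsv[...,0]>=a)&(hsv[...,0]<=b)
        if n=='orange': k&=P[...,0]<.37
        if k.sum()>20:
            Q=P[k]; print(fn,n,k.sum(),np.percentile(Q,1,axis=0).round(3),np.percentile(Q,99,axis=0).round(3))
E
```

```text
side0 purple 305 [ 0.527 -0.339  0.042] [ 0.591 -0.286  0.099]
side0 orange 615 [ 0.272 -0.373  0.022] [ 0.364 -0.331  0.099]
scene0 purple 391 [ 0.534 -0.317  0.026] [ 0.608 -0.261  0.098]
scene0 orange 263 [ 0.31  -0.371  0.034] [ 0.367 -0.331  0.098]
```

>>> servo_tool(commands=[0,0,0,0,0,0,0,0,0,0,0,0,0,0,0,0,0,0,0,0,0,0,0,0,0,0,0,0,0,0,0,0,0,0,0], grip_force=40)

```text
t: 0.65
tool_pos: [0.6238, 0.0001, 0.1923]
tool_rot: [-1.212, 1.212, -1.207]
contact_force: [-0.9, -0.0, 0.2]
opening: 0.0125
```

>>> servo_tool(commands=[0,0,0,-4.5,0,-0.7,0,0,0,0,-4.5,0,-0.7,0,0,0,0,-4.5,0,-0.6,0,0,-0.05,0,0,0,0,0,0,0,0,0,0,0,0,0,0,0,0,0,0,0])

```text
t: 1.25
tool_pos: [0.6038, 0.139, 0.1929]
tool_rot: [-1.232, 1.176, -1.173]
contact_force: [0.2, 0.8, -0.4]
opening: -0.0001
```

```bash
python3 - <<'E'
from h import *
st(); snap('wrist','w1')
E
```

```text
{'t': np.float64(1.25), 'q': array([1.0580e-01, 4.2500e-02, 1.6262e+00, 8.0000e-04, 1.4748e+00,
       5.8200e-02]), 'dq': array([ 0.0009,  0.0022, -0.0028, -0.0077, -0.001 , -0.0025]), 'effort': array([ 5.93600e-01, -3.89286e+01, -3.69957e+01,  5.82000e-02,
        1.27000e-02, -9.80000e-03]), 'tool_pos': array([0.6038, 0.139 , 0.1929]), 'tool_rot': array([-1.2323,  1.1758, -1.1727]), 'contact_force': array([ 0.2147,  0.7786, -0.4435]), 'wrist_torque': array([-0.0491, -0.03  ,  0.0382]), 'opening': np.float64(-0.0001)}
[[ 4.760e-02 -1.900e-03  9.989e-01]
 [-9.989e-01  6.000e-04  4.760e-02]
 [-7.000e-04 -1.000e+00 -1.900e-03]]
```

View pics/w1.png

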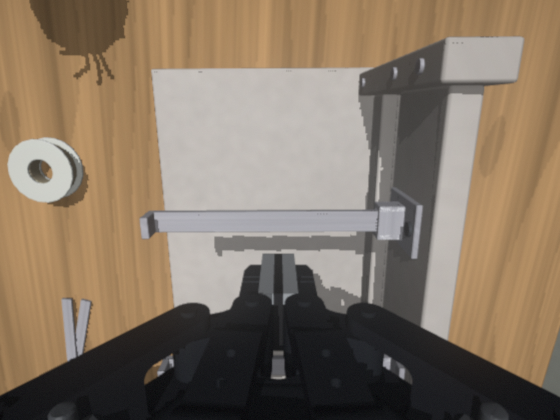

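```bash
python3 - <<'E'
from h import *
d=load('w1'); print(d['cam_to_world'].round(3))
for u,v in [(160,221),(240,213),(240,221),(240,229),(340,221),(148,225),(380,240),(375,180)]: print(u,v,px(d,u,v).round(4))
print('tcp',proj(d,[.6038,.139,.1929]),'left mid',proj(d,[.603,.1365,.15]),'M',proj(d,[.609,.0245,.15]))
E
```

```text
[[ 0.999  0.047  0.012  0.601]
 [ 0.049 -0.961 -0.274  0.209]
 [-0.002  0.274 -0.962  0.373]
 [ 0.     0.     0.     1.   ]]
160 221 [0.5277 0.1341 0.1516]
240 213 [0.5793 0.1415 0.1498]
240 221 [0.5795 0.1362 0.1501]
240 229 [0.5797 0.131  0.1512]
340 221 [0.6447 0.1394 0.1501]
148 225 [0.5232 0.1342 0.1609]
380 240 [0.7031 0.0926 0.0547]
375 180 [0.6915 0.1497 0.0538]
tcp [277.14097343 242.48653274] left mid [275.96745618 222.12886958] M [276.92475105 366.31993869]
```

>>> servo_tool(commands=[0,0,0,0.15,2.0,0,0,0,0,0,0,1.2,0,0,0,0,0,0,0.4,0,0,0,0,0,0,0,0,0])

```text
t: 1.7
tool_pos: [0.6051, 0.1342, 0.1564]
tool_rot: [-1.228, 1.18, -1.179]
contact_force: [1.7, -0.6, 0.2]
opening: -0.0001
```

>>> servo_tool(commands=[0,0,0,-0.3,0.2,-0.1,0,0,0,0,0,0.1,0,0,0,0,0,0,0.1,0,0])

```text
t: 2.0
tool_pos: [0.6049, 0.137, 0.1536]
tool_rot: [-1.226, 1.179, -1.18]
contact_force: [-0.2, -0.1, 0.8]
opening: -0.0003
```

>>> servo_tool(commands=[0,0,0,0,0.1,0,0,0,0,0,0,0.1,0,0,0,0,0,0,0.1,0,0,0,0,0,0,0.1,0,0])

```text
t: 2.4
tool_pos: [0.6055, 0.1373, 0.1506]
tool_rot: [-1.225, 1.177, -1.181]
contact_force: [-0.3, -0.6, 0.1]
opening: -0.0001
```

>>> servo_tool(commands=[0,0,0,0,0.1,-0.05,0,0,0,0,0,0.1,-0.05,0])

```text
t: 2.6
tool_pos: [0.6045, 0.1373, 0.1484]
tool_rot: [-1.225, 1.178, -1.181]
contact_force: [0.2, 0.5, -0.0]
opening: 0.0001
```

>>> servo_tool(commands=[0,0,0,0,0.1,0,0,0,0,0,0,0.1,0,0])

```text
t: 2.8
tool_pos: [0.6044, 0.1372, 0.1462]
tool_rot: [-1.225, 1.178, -1.181]
contact_force: [0.0, -0.4, 0.2]
opening: 0.0
```

```bash
python3 - <<'E'
from h import *
d=snap('side','s1');crop('s1',185,100,325,220,5,'s1c')
d=snap('wrist','w2');crop('w2',180,180,380,320,4,'w2c')
for v in (200,210,221,230): print(px(d,200,v).round(4),px(d,350,v).round(4))
E
```

```text
[0.5364 0.1251 0.0181] [0.6696 0.1303 0.0178]
[0.5362 0.1158 0.0181] [0.6703 0.1213 0.0184]
[0.5362 0.1057 0.0186] [0.6713 0.111  0.0186]
[0.5357 0.0966 0.0174] [0.6423 0.1464 0.1477]
```

View pics/s1c.png

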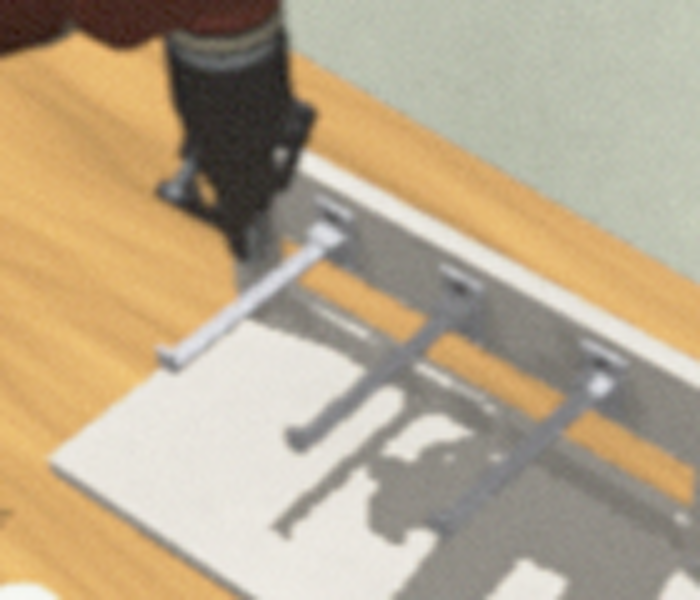

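View pics/w2c.png

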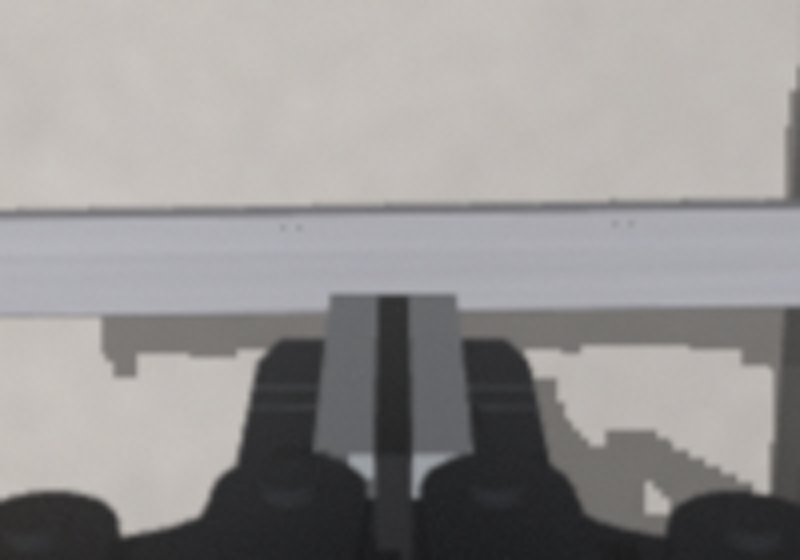

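```bash
python3 - <<'E'
from h import *
d=load('w2')
for u in (265,275,287,293):
  for v in (240,250,252,256,260,270,285): print(u,v,px(d,u,v).round(4))
for p in ([.604,.137,.146],[.604,.148,.146],[.604,.126,.146],[.604,.137,.150]): print(p,proj(d,p).round(1))
for v in (228,234,245,254,257,260): print('bar',px(d,240,v).round(4))
st()
E
```

```text
265 240 [0.5978 0.1402 0.1507]
265 250 [0.5979 0.1342 0.1497]
265 252 [0.598  0.1331 0.15  ]
265 256 [0.5988 0.1486 0.191 ]
265 260 [0.5989 0.1489 0.1955]
265 270 [0.5991 0.1477 0.2021]
265 285 [0.5995 0.1483 0.215 ]
275 240 [0.603  0.1404 0.1508]
275 250 [0.6032 0.1348 0.1506]
275 252 [0.6032 0.1333 0.1498]
275 256 [0.6028 0.1491 0.1918]
275 260 [0.6029 0.1483 0.1938]
275 270 [0.6029 0.1485 0.2034]
275 285 [0.6029 0.1484 0.2148]
287 240 [0.6092 0.1409 0.1515]
287 250 [0.6096 0.1344 0.1491]
287 252 [0.6095 0.1342 0.1513]
287 256 [0.6077 0.1493 0.1917]
287 260 [0.6076 0.1491 0.1951]
287 270 [0.6073 0.149  0.2041]
287 285 [0.607  0.1486 0.215 ]
293 240 [0.6124 0.1403 0.1496]
293 250 [0.6127 0.1351 0.1505]
293 252 [0.6127 0.1341 0.1509]
293 256 [0.6102 0.149  0.1909]
293 260 [0.61   0.1491 0.1951]
293 270 [0.6096 0.1488 0.2035]
293 285 [0.609  0.1495 0.2166]
[0.604, 0.137, 0.146] [276.7 242.9]
[0.604, 0.148, 0.146] [277.5 223.4]
[0.604, 0.126, 0.146] [275.9 261.7]
[0.604, 0.137, 0.15] [276.7 245.6]
bar [0.5722 0.1003 0.0184]
bar [0.5848 0.1433 0.1515]
bar [0.5847 0.1365 0.1499]
bar [0.5847 0.1314 0.1497]
bar [0.5848 0.1299 0.1502]
bar [0.5727 0.0693 0.0192]
{'t': np.float64(2.9), 'q': array([1.0300e-01, 7.1500e-02, 1.6753e+00, 5.0000e-04, 1.3916e+00,
       6.3000e-02]), 'dq': array([-0.0001, -0.002 , -0.0031, -0.0019,  0.0028, -0.0008]), 'effort': array([ 1.20000e-03, -3.94064e+01, -3.62566e+01,  1.80000e-03,
       -2.25000e-02,  0.00000e+00]), 'tool_pos': array([0.6043, 0.1372, 0.146 ]), 'tool_rot': array([-1.2249,  1.1778, -1.1806]), 'contact_force': array([-0.9921,  0.3758,  0.9203]), 'wrist_torque': array([-0.0156, -0.01  ,  0.0901]), 'opening': np.float64(0.0002)}
[[ 3.990e-02  3.100e-03  9.992e-01]
 [-9.992e-01  9.000e-04  3.990e-02]
 [-7.000e-04 -1.000e+00  3.100e-03]]
```

```bash
python3 - <<'E'
from h import *
d=load('s1')
for z in (.146,.15,.17,.19,.21): print(z,proj(d,[.604,.137,z]).round(1))
P=cloud(d)
m=(d['depth']>0)&(abs(P[...,0]-.604)<.03)&(abs(P[...,1]-.137)<.02)&(P[...,2]>.12)&(P[...,2]<.25)
for v in range(100,190):
    us=np.nonzero(m[v])[0]
    if len(us): print(v,us.min(),us.max(),P[v,us][:,2].min().round(3),P[v,us][:,2].max().round(3),P[v,us].mean(0).round(3))
d=snap('scene','sc1'); P=cloud(d)
m=(d['depth']>0)&(abs(P[...,0]-.604)<.02)&(abs(P[...,1]-.137)<.02)&(P[...,2]>.155)&(P[...,2]<.25)
print('scene min z',np.sort(P[m][:,2])[:10].round(4)); print(proj(d,[.604,.137,.15]).round(1),proj(d,[.604,.137,.19]).round(1))
crop('sc1',190,150,330,270,5,'sc1c')
E
```

```text
0.146 [235.1 159.3]
0.15 [235.  158.4]
0.17 [234.5 154. ]
0.19 [234.  149.4]
0.21 [233.5 144.7]
134 240 241 0.241 0.244 [0.63  0.128 0.243]
135 239 241 0.24 0.249 [0.626 0.125 0.243]
136 226 242 0.235 0.248 [0.62  0.131 0.239]
137 227 241 0.234 0.249 [0.61  0.129 0.242]
138 227 241 0.226 0.249 [0.607 0.133 0.238]
139 227 238 0.232 0.248 [0.6   0.135 0.237]
140 228 238 0.23 0.247 [0.598 0.13  0.237]
141 228 238 0.227 0.242 [0.597 0.129 0.234]
142 228 237 0.225 0.245 [0.592 0.126 0.235]
143 229 237 0.219 0.243 [0.593 0.125 0.231]
144 230 237 0.217 0.238 [0.595 0.125 0.225]
145 229 238 0.205 0.234 [0.596 0.128 0.219]
146 230 238 0.2 0.229 [0.598 0.128 0.214]
147 230 238 0.192 0.213 [0.599 0.13  0.207]
148 230 238 0.197 0.208 [0.598 0.129 0.204]
149 230 237 0.196 0.204 [0.597 0.131 0.2  ]
150 230 237 0.191 0.199 [0.597 0.131 0.196]
151 232 237 0.189 0.196 [0.598 0.128 0.193]
152 233 236 0.185 0.191 [0.598 0.128 0.188]
153 240 240 0.151 0.151 [0.634 0.143 0.151]
154 239 241 0.147 0.151 [0.631 0.141 0.149]
155 238 242 0.15 0.152 [0.627 0.136 0.151]
156 236 242 0.149 0.153 [0.621 0.135 0.151]
157 235 240 0.147 0.152 [0.615 0.136 0.15 ]
158 234 239 0.145 0.151 [0.61  0.137 0.148]
159 232 238 0.144 0.152 [0.603 0.136 0.149]
160 231 237 0.145 0.154 [0.597 0.134 0.15 ]
161 230 235 0.147 0.15 [0.59  0.135 0.149]
162 229 234 0.147 0.15 [0.585 0.134 0.149]
163 229 233 0.147 0.152 [0.58  0.132 0.149]
164 229 232 0.145 0.149 [0.578 0.131 0.147]
scene min z [0.1817 0.1822 0.183  0.1833 0.1835 0.1855 0.1872 0.188  0.1885 0.1886]
[344.1 272.2] [346.1 257.7]
```

View pics/sc1c.png

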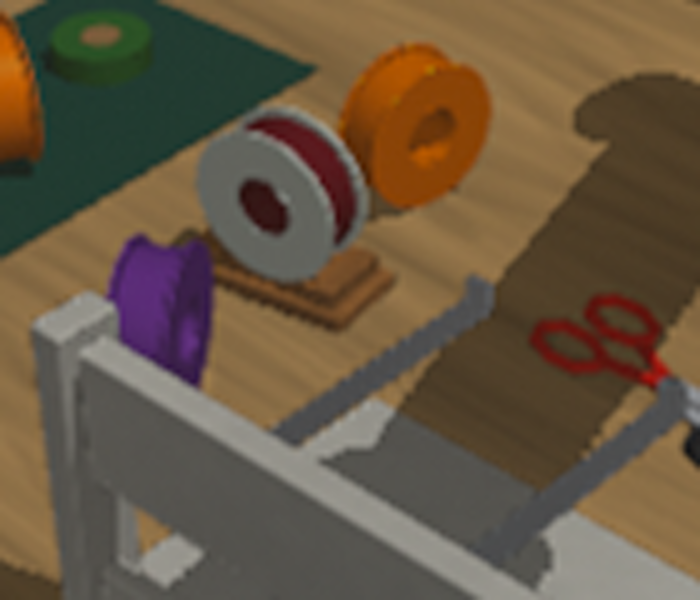

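```bash
python3 - <<'E'
from h import *
for fn in ('side0','scene0'):
    d=load(fn); P=cloud(d); f=d['frame'].astype(int)
    m=(d['depth']>0)&(abs(P[...,0]-.625)<.07)&(abs(P[...,1])<.018)&(P[...,2]>.168)&(P[...,2]<.26)&(f.max(-1)<110)
    for a,b in ((.55,.625),(.625,.70)):
        Q=P[m&(P[...,0]>a)&(P[...,0]<b)]; i=np.argsort(Q[:,2])[:8]; print(fn,Q[i].round(3).tolist())
E
python3 -c "
import sys;sys.path.insert(0,'.')
from h import *
d=load('sc1') if 0 else None
"
```

```text
side0 [[0.574, -0.008, 0.253], [0.572, -0.006, 0.254], [0.571, 0.006, 0.255], [0.569, -0.005, 0.255], [0.57, 0.0, 0.255], [0.575, -0.012, 0.255], [0.577, -0.01, 0.257], [0.575, -0.008, 0.257]]
side0 [[0.669, -0.007, 0.246], [0.667, -0.001, 0.248], [0.666, 0.003, 0.25], [0.671, -0.01, 0.25], [0.666, -0.005, 0.251], [0.667, -0.009, 0.252], [0.666, -0.001, 0.252], [0.668, -0.004, 0.253]]
scene0 [[0.579, -0.003, 0.243], [0.581, -0.004, 0.244], [0.582, 0.002, 0.245], [0.582, 0.008, 0.245], [0.581, 0.004, 0.245], [0.58, 0.006, 0.246], [0.581, 0.01, 0.246], [0.58, 0.003, 0.247]]
scene0 [[0.674, 0.006, 0.244], [0.673, 0.008, 0.245], [0.675, -0.001, 0.246], [0.672, 0.007, 0.246], [0.673, 0.006, 0.246], [0.67, 0.01, 0.246], [0.669, 0.012, 0.247], [0.675, 0.013, 0.248]]
```

Images from all three cameras show the real fingertips about 38 mm above the reported TCP: in s1 the shut tips end near row 152, at z ≈ 0.185, with the report at 0.146. I'll allow for this and approach by feel.

>>> servo_tool(commands=[0,0,0,0,0.9,0,0,0,0,0,0,0.7,0,0,0,0,0,0,0.5,0,0,0,0,0,0,0.2,0,0,0,0,0,0,0,0,0])

```text
t: 3.45
tool_pos: [0.604, 0.1372, 0.1203]
tool_rot: [-1.226, 1.179, -1.18]
contact_force: [0.1, -1.5, 0.1]
opening: -0.0002
```

```bash
python3 - <<'E'
from h import *
d=snap('side','s2'); crop('s2',185,100,325,220,5,'s2c')
P=cloud(d)
for v in range(146,166): print(v,[P[v,u].round(3).tolist() for u in (231,234,236)])
st()
E
```

```text
146 [[0.594, 0.138, 0.21], [0.591, 0.119, 0.223], [0.606, 0.128, 0.208]]
147 [[0.589, 0.133, 0.212], [0.592, 0.122, 0.217], [0.605, 0.127, 0.205]]
148 [[0.588, 0.131, 0.21], [0.594, 0.125, 0.21], [0.609, 0.133, 0.195]]
149 [[0.585, 0.129, 0.209], [0.595, 0.126, 0.204], [0.605, 0.129, 0.196]]
150 [[0.582, 0.126, 0.208], [0.594, 0.125, 0.201], [0.606, 0.129, 0.191]]
151 [[0.577, 0.12, 0.211], [0.591, 0.123, 0.2], [0.601, 0.124, 0.193]]
152 [[0.58, 0.125, 0.202], [0.598, 0.131, 0.186], [0.602, 0.125, 0.187]]
153 [[0.591, 0.139, 0.182], [0.597, 0.131, 0.182], [0.6, 0.124, 0.185]]
154 [[0.59, 0.138, 0.178], [0.595, 0.128, 0.181], [0.601, 0.126, 0.179]]
155 [[0.592, 0.141, 0.171], [0.595, 0.13, 0.176], [0.6, 0.125, 0.175]]
156 [[0.591, 0.14, 0.168], [0.594, 0.129, 0.172], [0.599, 0.125, 0.172]]
157 [[0.705, 0.282, -0.001], [0.595, 0.13, 0.167], [0.6, 0.126, 0.166]]
158 [[0.7, 0.276, 0.001], [0.599, 0.137, 0.155], [0.599, 0.126, 0.162]]
159 [[0.699, 0.275, -0.003], [0.6, 0.138, 0.15], [0.605, 0.133, 0.149]]
160 [[0.592, 0.144, 0.147], [0.599, 0.138, 0.146], [0.6, 0.128, 0.151]]
161 [[0.584,
[... 284 characters left out ...]
0.662, 0.235, 0.017], [0.667, 0.222, 0.021], [0.675, 0.22, 0.017]]
{'t': np.float64(3.5), 'q': array([1.0300e-01, 9.3200e-02, 1.6966e+00, 5.0000e-04, 1.3498e+00,
       6.3000e-02]), 'dq': array([ 0.001 , -0.0064, -0.0064,  0.0001,  0.0032, -0.0009]), 'effort': array([-5.00000e-04, -4.00819e+01, -3.60329e+01,  2.20000e-03,
       -3.41000e-02,  0.00000e+00]), 'tool_pos': array([0.604 , 0.1372, 0.1204]), 'tool_rot': array([-1.2258,  1.1786, -1.1802]), 'contact_force': array([-0.3855, -0.558 , -0.6448]), 'wrist_torque': array([-0.0152,  0.0045, -0.0053]), 'opening': np.float64(-0.0001)}
[[ 3.990e-02  2.000e-03  9.992e-01]
 [-9.992e-01  7.000e-04  3.990e-02]
 [-7.000e-04 -1.000e+00  2.000e-03]]
```

View pics/s2c.png

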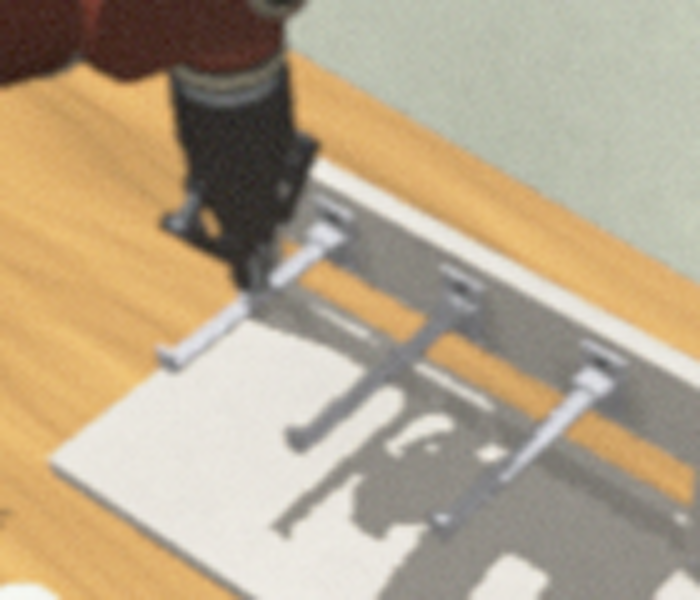

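Confirmed: the tip sits about 8 mm above the left bar (s2 crop (255,285)). Continuing down slowly.

>>> servo_tool(commands=[0,0,0,0,0.2,0,0,0,0,0,0,0.2,0,0,0,0,0,0,0.1,0,0])

```text
t: 3.8
tool_pos: [0.6046, 0.1373, 0.1159]
tool_rot: [-1.225, 1.177, -1.181]
contact_force: [0.0, 0.1, 0.4]
opening: 0.0
```

>>> servo_tool(commands=[0,0,0,0,0.1,0,0,0,0,0,0,0.1,0,0])

```text
t: 4.0
tool_pos: [0.6048, 0.1373, 0.114]
tool_rot: [-1.224, 1.177, -1.181]
contact_force: [-0.2, 0.1, -0.3]
opening: 0.0001
```

>>> servo_tool(commands=[0,0,0,0,0.1,0,0,0,0,0,0,0.1,0,0])

```text
t: 4.2
tool_pos: [0.6049, 0.1373, 0.1121]
tool_rot: [-1.224, 1.177, -1.181]
contact_force: [-0.6, 0.5, 0.0]
opening: -0.0001
```

>>> servo_tool(commands=[0,0,0,0,0.1,0,0,0,0,0,0,0.05,0,0])

```text
t: 4.4
tool_pos: [0.6049, 0.1373, 0.1109]
tool_rot: [-1.224, 1.177, -1.181]
contact_force: [-0.6, -0.1, 1.9]
opening: 0.0004
```

>>> servo_tool(commands=[0,0,0,0,0.05,0,0])

```text
t: 4.5
tool_pos: [0.6049, 0.1373, 0.1107]
tool_rot: [-1.224, 1.177, -1.181]
contact_force: [-1.0, -0.1, 2.1]
opening: 0.0002
```

>>> servo_tool(commands=[0,0,0,0,0.05,0,0])

```text
t: 4.6
tool_pos: [0.6049, 0.1373, 0.1104]
tool_rot: [-1.224, 1.177, -1.181]
contact_force: [-1.4, -0.7, 2.0]
opening: 0.0001
```

>>> servo_tool(commands=[0,0,0,0,0.1,0,0,0,0,0,0,0.1,0,0])

```text
t: 4.8
tool_pos: [0.605, 0.1373, 0.1089]
tool_rot: [-1.224, 1.177, -1.181]
contact_force: [-1.9, -0.4, 3.3]
opening: -0.0002
```

>>> servo_tool(commands=[0,0,0,0,0.1,0,0,0,0,0,0,0.1,0,0])

```text
t: 5.0
tool_pos: [0.605, 0.1373, 0.1074]
tool_rot: [-1.224, 1.177, -1.181]
contact_force: [-2.5, -1.1, 4.5]
opening: -0.0
```

>>> servo_tool(commands=[0,0,0,0,0.12,0,0,0,0,0,0,0.12,0,0,0,0,0,0,0.12,0,0])

```text
t: 5.3
tool_pos: [0.6052, 0.1373, 0.1051]
tool_rot: [-1.224, 1.176, -1.181]
contact_force: [-3.7, -1.2, 6.0]
opening: 0.0001
```

>>> servo_tool(commands=[0,0,0,0,0.1,0,0,0,0,0,0,0.1,0,0])

```text
t: 5.5
tool_pos: [0.6053, 0.1373, 0.1043]
tool_rot: [-1.224, 1.176, -1.181]
contact_force: [-4.2, -0.4, 7.5]
opening: 0.0001
```

>>> servo_tool(commands=[0,0,0,0,0.08,0,0,0,0,0,0,0.04,0,0,0,0,0,0,0.04,0,0])

```text
t: 5.8
tool_pos: [0.6053, 0.1373, 0.1047]
tool_rot: [-1.225, 1.176, -1.181]
contact_force: [-3.4, -0.8, 5.6]
opening: 0.0001
```

>>> servo_tool(commands=[0,0,0,0,0.04,0,0,0,0,0,0,0.04,0,0,0,0,0,0,0.04,0,0,0,0,0,0,0.04,0,0])

```text
t: 6.2
tool_pos: [0.6052, 0.1373, 0.1054]
tool_rot: [-1.225, 1.176, -1.181]
contact_force: [-3.2, -0.5, 5.6]
opening: -0.0002
```

>>> servo_tool(commands=[0,0,0,0,0.12,0,0,0,0,0,0,0.12,0,0,0,0,0,0,0.1,0,0])

```text
t: 6.5
tool_pos: [0.6053, 0.1373, 0.104]
tool_rot: [-1.225, 1.176, -1.181]
contact_force: [-4.4, -0.8, 7.2]
opening: 0.0
```

>>> servo_tool(commands=[0,0,0,0,0.08,0,0,0,0,0,0,0.08,0,0,0,0,0,0,0.08,0,0])

```text
t: 6.8
tool_pos: [0.6053, 0.1373, 0.1039]
tool_rot: [-1.226, 1.176, -1.181]
contact_force: [-4.0, 0.1, 7.4]
opening: 0.0004
```

>>> servo_tool(commands=[0,0,0,0,0.13,0,0,0,0,0,0,0.09,0,0,0,0,0,0,0.09,0,0,0,0,0,0,0.09,0,0])

```text
t: 7.2
tool_pos: [0.6053, 0.1373, 0.1033]
tool_rot: [-1.226, 1.176, -1.181]
contact_force: [-3.9, -0.9, 7.4]
opening: -0.0002
```

>>> servo_tool(commands=[0,0,0,0,0.09,0,0,0,0,0,0,0.09,0,0,0,0,0,0,0.09,0,0,0,0,0,0,0.09,0,0,0,0,0,0,0.09,0,0,0,0,0,0,0.09,0,0])

```text
t: 7.8
tool_pos: [0.6053, 0.1372, 0.1033]
tool_rot: [-1.227, 1.176, -1.181]
contact_force: [-5.0, -1.1, 7.3]
opening: 0.0001
```

>>> servo_tool(commands=[0,0,0,0,0.12,-0.03,0,0,0,0,0,0.1,-0.03,0,0,0,0,0,0.1,-0.02,0,0,0,0,0,0.1,0,0])

```text
t: 8.2
tool_pos: [0.6055, 0.1372, 0.1033]
tool_rot: [-1.226, 1.174, -1.182]
contact_force: [-4.7, -0.9, 7.1]
opening: -0.0002
```

>>> servo_tool(commands=[0,0,0,0,0.1,0,0,0,0,0,0,0.1,0,0,0,0,0,0,0.1,0,0,0,0,0,0,0.1,0,0,0,0,0,0,0.1,0,0,0,0,0,0,0.1,0,0,0,0,0,0,0.1,0,0,0,0,0,0,0.1,0,0])

```text
t: 9.0
tool_pos: [0.6054, 0.1372, 0.1028]
tool_rot: [-1.227, 1.174, -1.182]
contact_force: [-5.0, -1.6, 7.1]
opening: 0.0001
```

>>> servo_tool(commands=[0,0,0,0,0.1,0,0,0,0,0,0,0.1,0,0,0,0,0,0,0.1,0,0,0,0,0,0,0.1,0,0])

```text
t: 9.4
tool_pos: [0.6054, 0.1372, 0.1028]
tool_rot: [-1.228, 1.174, -1.182]
contact_force: [-4.3, -0.5, 7.3]
opening: -0.0002
```

```bash
python3 - <<'E'
from h import *
d=snap('side','s3'); P=cloud(d); f=d['frame'].astype(int)
g=(d['depth']>0)&(abs(f.max(-1)-f.min(-1))<35)&(f.min(-1)>60); Q=P[g]
for x0 in np.arange(.51,.68,.02):
    s=Q[(abs(Q[:,1]-.135)<.012)&(abs(Q[:,0]-x0-.01)<.01)&(Q[:,2]>.11)&(Q[:,2]<.17)]; print(round(x0+.01,2),len(s),np.median(s[:,2]).round(4) if len(s) else '')
print(monitor.get_obs()['contact_force'],monitor.get_obs()['tool_pos'])
E
```

```text
0.52 17 0.1306
0.54 22 0.1295
0.56 26 0.1324
0.58 25 0.1356
0.6 36 0.1487
0.62 15 0.1462
0.64 24 0.1429
0.66 26 0.1473
0.68 66 0.153
[-4.30138425 -0.24204447  8.05063138] [0.60544319 0.13717796 0.10278921]
```

>>> servo_tool(commands=[0,0,0,0,0.13,0,0,0,0,0,0,0.11,0,0,0,0,0,0,0.11,0,0,0,0,0,0,0.11,0,0])

```text
t: 9.85
tool_pos: [0.6055, 0.1372, 0.1023]
tool_rot: [-1.229, 1.174, -1.182]
contact_force: [-5.6, -1.0, 8.2]
opening: -0.0003
```

>>> servo_tool(commands=[0,0,0,0,0.11,0,0,0,0,0,0,0.11,0,0,0,0,0,0,0.11,0,0,0,0,0,0,0.11,0,0,0,0,0,0,0.11,0,0,0,0,0,0,0.11,0,0])

```text
t: 10.45
tool_pos: [0.6055, 0.1372, 0.1022]
tool_rot: [-1.23, 1.174, -1.182]
contact_force: [-5.9, -1.4, 8.4]
opening: 0.0001
```

>>> servo_tool(commands=[0,0,0,0,0.11,0,0,0,0,0,0,0.11,0,0,0,0,0,0,0.11,0,0,0,0,0,0,0.11,0,0,0,0,0,0,0.11,0,0,0,0,0,0,0.11,0,0])

```text
t: 11.05
tool_pos: [0.6055, 0.1371, 0.1022]
tool_rot: [-1.231, 1.174, -1.182]
contact_force: [-5.1, -1.0, 8.7]
opening: 0.0003
```

Left bar: about 8.4 N gives about 9.5 mm (free contact at 0.1117, held at 0.1022). Next is the middle bar.

>>> servo_tool(commands=[0,0,0,0,-1.6,0,0,0,0,0,0,-1.6,0,0,0,0,0,4,0,0,0,0,0,0,4,0,0,0,0,0,0,3.2,0,-0.1,0,0,0,0,0,0,0,0,0,0,0,0,0,0,0])

```text
t: 11.75
tool_pos: [0.6128, 0.0229, 0.141]
tool_rot: [-1.225, 1.165, -1.185]
contact_force: [-0.2, 0.7, -0.3]
opening: 0.0002
```

>>> servo_tool(commands=[0,0,0,-0.2,1.0,-0.3,0,0,0,0,0,1.0,-0.05,0,0,0,0,0,0.4,0,0,0,0,0,0,0.1,0,0])

```text
t: 12.15
tool_pos: [0.6088, 0.028, 0.1137]
tool_rot: [-1.226, 1.163, -1.181]
contact_force: [0.8, 1.0, -0.3]
opening: 0.0004
```

>>> servo_tool(commands=[0,0,0,0,0.1,0,0,0,0,0,0,0.1,0,0])

```text
t: 12.35
tool_pos: [0.6087, 0.0285, 0.1112]
tool_rot: [-1.228, 1.162, -1.18]
contact_force: [-1.9, -1.6, 2.6]
opening: -0.0005
```

>>> servo_tool(commands=[0,0,0,0.15,-0.3,0,0,0,0,0,0.15,0,0,0,0,0,0,0,0,0,0])

```text
t: 12.65
tool_pos: [0.6093, 0.0257, 0.115]
tool_rot: [-1.227, 1.161, -1.18]
contact_force: [0.1, 0.2, -0.1]
opening: 0.0004
```

>>> servo_tool(commands=[0,0,0,0,0.1,0,0,0,0,0,0,0.1,0,0,0,0,0,0,0.1,0,0])

```text
t: 12.95
tool_pos: [0.6096, 0.0255, 0.1123]
tool_rot: [-1.226, 1.161, -1.181]
contact_force: [-0.3, 0.0, 1.5]
opening: -0.0002
```

>>> servo_tool(commands=[0,0,0,0,0.08,0,0,0,0,0,0,0.08,0,0])

```text
t: 13.15
tool_pos: [0.6096, 0.0255, 0.111]
tool_rot: [-1.226, 1.161, -1.181]
contact_force: [-1.9, 1.2, 3.1]
opening: 0.0001
```

>>> servo_tool(commands=[0,0,0,0,0.08,0,0,0,0,0,0,0.08,0,0])

```text
t: 13.35
tool_pos: [0.6096, 0.0255, 0.1101]
tool_rot: [-1.226, 1.161, -1.181]
contact_force: [-1.7, -0.3, 3.3]
opening: -0.0
```

>>> servo_tool(commands=[0,0,0,0,0.11,0,0,0,0,0,0,0.11,0,0,0,0,0,0,0.11,0,0])

```text
t: 13.65
tool_pos: [0.6097, 0.0255, 0.1081]
tool_rot: [-1.226, 1.161, -1.181]
contact_force: [-3.0, -0.4, 6.8]
opening: 0.0001
```

>>> servo_tool(commands=[0,0,0,0,0.11,0,0,0,0,0,0,0.11,0,0,0,0,0,0,0.11,0,0])

```text
t: 13.95
tool_pos: [0.6098, 0.0255, 0.107]
tool_rot: [-1.227, 1.161, -1.181]
contact_force: [-4.4, 1.0, 7.6]
opening: 0.0002
```

>>> servo_tool(commands=[0,0,0,0,0.11,0,0,0,0,0,0,0.11,0,0,0,0,0,0,0.11,0,0])

```text
t: 14.25
tool_pos: [0.6098, 0.0255, 0.1066]
tool_rot: [-1.227, 1.161, -1.18]
contact_force: [-4.3, 1.0, 8.3]
opening: -0.0002
```

Middle bar: about 8.3 N gives about 5.5 mm so far. Holding.

>>> servo_tool(commands=[0,0,0,0,0.11,0,0,0,0,0,0,0.11,0,0,0,0,0,0,0.11,0,0,0,0,0,0,0.11,0,0,0,0,0,0,0.11,0,0,0,0,0,0,0.11,0,0])

```text
t: 14.85
tool_pos: [0.6098, 0.0255, 0.1063]
tool_rot: [-1.229, 1.161, -1.18]
contact_force: [-5.3, 0.3, 8.0]
opening: -0.0003
```

>>> servo_tool(commands=[0,0,0,0,0.11,0,0,0,0,0,0,0.11,0,0,0,0,0,0,0.11,0,0,0,0,0,0,0.11,0,0,0,0,0,0,0.11,0,0,0,0,0,0,0.11,0,0,0,0,0,0,0.11,0,0,0,0,0,0,0.11,0,0])

```text
t: 15.65
tool_pos: [0.6098, 0.0254, 0.1063]
tool_rot: [-1.23, 1.161, -1.18]
contact_force: [-5.2, 0.2, 8.8]
opening: -0.0001
```

```bash
python3 - <<'E'
from h import *
d=snap('side','s4'); P=cloud(d); f=d['frame'].astype(int)
g=(d['depth']>0)&(abs(f.max(-1)-f.min(-1))<35)&(f.min(-1)>60); Q=P[g]
for x0 in np.arange(.51,.68,.02):
    s=Q[(abs(Q[:,1]-.022)<.012)&(abs(Q[:,0]-x0-.01)<.01)&(Q[:,2]>.11)&(Q[:,2]<.17)]; print(round(x0+.01,2),len(s),np.median(s[:,2]).round(4) if len(s) else '')
print(monitor.get_obs()['contact_force'],monitor.get_obs()['tool_pos'])
E
```

```text
0.52 18 0.1421
0.54 20 0.1377
0.56 24 0.1384
0.58 25 0.14
0.6 47 0.1525
0.62 18 0.1526
0.64 20 0.1456
0.66 18 0.1473
0.68 52 0.1531
[-5.06787178  1.07597524  7.76454347] [0.60978816 0.02542197 0.10635953]
```

>>> servo_tool(commands=[0,0,0,0,-1.6,0,0,0,0,0,0,-1.6,0,0,0,0,0,4,0,0,0,0,0,0,4,0,0,0,0,0,0,3.5,0,-0.1,0,0,0,0,0,0,0,0,0,0,0,0,0,0,0,0,0,0,0,0,0,0])

```text
t: 16.5
tool_pos: [0.6179, -0.0921, 0.1465]
tool_rot: [-1.226, 1.151, -1.183]
contact_force: [0.3, 0.5, -0.0]
opening: 0.0003
```

>>> servo_tool(commands=[0,0,0,0,1.2,-0.2,0,0,0,0,0,1.0,-0.05,0,0,0,0,0,0.4,0,0,0,0,0,0,0,0,0])

```text
t: 16.9
tool_pos: [0.6151, -0.089, 0.1173]
tool_rot: [-1.228, 1.149, -1.179]
contact_force: [-0.6, 0.6, -0.5]
opening: 0.0001
```

>>> servo_tool(commands=[0,0,0,0.2,0.03,0,0,0,0,0,0,0.08,0,0])

```text
t: 17.1
tool_pos: [0.615, -0.0906, 0.1156]
tool_rot: [-1.229, 1.15, -1.178]
contact_force: [-0.5, -0.4, 1.7]
opening: -0.0001
```

>>> servo_tool(commands=[0,0,0,0,0.08,0,0,0,0,0,0,0.08,0,0])

```text
t: 17.3
tool_pos: [0.6151, -0.0907, 0.1153]
tool_rot: [-1.229, 1.15, -1.178]
contact_force: [-3.1, 1.1, 3.6]
opening: 0.0001
```

>>> servo_tool(commands=[0,0,0,0,0.08,0,0,0,0,0,0,0.08,0,0])

```text
t: 17.5
tool_pos: [0.6153, -0.0907, 0.115]
tool_rot: [-1.229, 1.149, -1.178]
contact_force: [-3.2, 0.5, 4.6]
opening: -0.0002
```

Much stiffer. Small steps from here.

>>> servo_tool(commands=[0,0,0,0,0.1,0,0,0,0,0,0,0.1,0,0])

```text
t: 17.7
tool_pos: [0.6153, -0.0908, 0.1144]
tool_rot: [-1.229, 1.149, -1.178]
contact_force: [-5.1, 1.4, 6.2]
opening: 0.0001
```

>>> servo_tool(commands=[0,0,0,0,0.1,0,0,0,0,0,0,0.1,0,0])

```text
t: 17.9
tool_pos: [0.6154, -0.0907, 0.1144]
tool_rot: [-1.229, 1.149, -1.178]
contact_force: [-4.2, 0.8, 6.6]
opening: 0.0
```

>>> servo_tool(commands=[0,0,0,0,0.1,0,0,0,0,0,0,0.1,0,0])

```text
t: 18.1
tool_pos: [0.6153, -0.0908, 0.1144]
tool_rot: [-1.229, 1.15, -1.178]
contact_force: [-4.9, 1.9, 7.5]
opening: -0.0001
```

>>> servo_tool(commands=[0,0,0,0,0.11,0,0,0,0,0,0,0.11,0,0,0,0,0,0,0.11,0,0,0,0,0,0,0.11,0,0])

```text
t: 18.5
tool_pos: [0.6153, -0.0908, 0.1143]
tool_rot: [-1.23, 1.15, -1.177]
contact_force: [-5.1, 0.5, 7.2]
opening: -0.0002
```

>>> servo_tool(commands=[0,0,0,0,0.11,0,0,0,0,0,0,0.11,0,0,0,0,0,0,0.11,0,0,0,0,0,0,0.11,0,0,0,0,0,0,0.11,0,0,0,0,0,0,0.11,0,0])

```text
t: 19.1
tool_pos: [0.6153, -0.0908, 0.1143]
tool_rot: [-1.23, 1.15, -1.177]
contact_force: [-5.1, 1.0, 7.6]
opening: -0.0001
```

>>> servo_tool(commands=[0,0,0,0,0.11,0,0,0,0,0,0,0.11,0,0,0,0,0,0,0.11,0,0,0,0,0,0,0.11,0,0,0,0,0,0,0.11,0,0,0,0,0,0,0.11,0,0])

```text
t: 19.7
tool_pos: [0.6153, -0.0908, 0.1143]
tool_rot: [-1.231, 1.15, -1.177]
contact_force: [-5.3, 1.7, 7.2]
opening: -0.0
```

```bash
python3 - <<'E'
from h import *
d=snap('side','s5'); P=cloud(d); f=d['frame'].astype(int)
g=(d['depth']>0)&(abs(f.max(-1)-f.min(-1))<35)&(f.min(-1)>60); Q=P[g]
for x0 in np.arange(.51,.68,.02):
    s=Q[(abs(Q[:,1]+.094)<.012)&(abs(Q[:,0]-x0-.01)<.01)&(Q[:,2]>.11)&(Q[:,2]<.17)]; print(round(x0+.01,2),len(s),np.median(s[:,2]).round(4) if len(s) else '')
print(monitor.get_obs()['contact_force'],monitor.get_obs()['tool_pos'])
E
```

```text
0.52 7 0.1584
0.54 27 0.151
0.56 25 0.1502
0.58 25 0.1499
0.6 38 0.1523
0.62 15 0.1607
0.64 18 0.1516
0.66 20 0.1522
0.68 36 0.1541
[-5.50461451  1.24404735  8.26725731] [ 0.61532198 -0.09078476  0.11432795]
```

>>> servo_tool(commands=[0,0,0,0,0.12,0,0,0,0,0,0,0.12,0,0,0,0,0,0,0.12,0,0,0,0,0,0,0.12,0,0,0,0,0,0,0.12,0,0,0,0,0,0,0.12,0,0])

```text
t: 20.35
tool_pos: [0.6153, -0.0908, 0.1142]
tool_rot: [-1.232, 1.15, -1.177]
contact_force: [-5.6, 0.6, 7.3]
opening: -0.0001
```

>>> servo_tool(commands=[0,0,0,0,0.12,0,0,0,0,0,0,0.12,0,0,0,0,0,0,0.12,0,0,0,0,0,0,0.12,0,0,0,0,0,0,0.12,0,0,0,0,0,0,0.12,0,0])

```text
t: 20.95
tool_pos: [0.6153, -0.0908, 0.1143]
tool_rot: [-1.233, 1.15, -1.176]
contact_force: [-4.9, 1.1, 7.7]
opening: -0.0001
```

>>> servo_tool(commands=[0,0,0,0,-3.5,0,0,0,0,0,0,-4.5,0,0,0,0,0,4,0,-2.5,0.8,0,0,0,4,0,-2.8,0.8,0,0,0,4,0,-2.8,0.8,0,0,0,4,0,-2.8,0.8,0,0,0,4,0,-2.8,0.8,0,0,0,3.0,0,-2.5,0.8,0,-0.07,0,0,0,0,0.8,0,-0.07,0,0,0,0,0.8,0,0,0,0,0,0,0.8,0,0,0,0,0,0,0.8])

```text
t: 22.15
tool_pos: [0.4647, -0.3415, 0.192]
tool_rot: [-1.295, 1.031, -1.081]
contact_force: [0.2, -0.1, -0.3]
opening: 0.0683
```

```bash
python3 - <<'E'
from h import *
st(); snap('wrist','w6')
E
```

```text
{'t': np.float64(22.15), 'q': array([-0.7665, -0.0829,  1.7514,  0.0068,  1.4436, -0.9728]), 'dq': array([-0.0018,  0.004 ,  0.0042,  0.0032, -0.0116, -0.0005]), 'effort': array([-2.96300e-01, -3.34878e+01, -3.71465e+01, -1.50000e-03,
       -9.36000e-02, -2.94000e-02]), 'tool_pos': array([ 0.4647, -0.3415,  0.192 ]), 'tool_rot': array([-1.2949,  1.0307, -1.0807]), 'contact_force': array([ 0.1704, -0.0711, -0.2754]), 'wrist_torque': array([ 0.0514, -0.0039, -0.0167]), 'opening': np.float64(0.0683)}
[[ 0.2038  0.0259  0.9787]
 [-0.9788 -0.0155  0.2043]
 [ 0.0205 -0.9995  0.0222]]
```

View pics/w6.png

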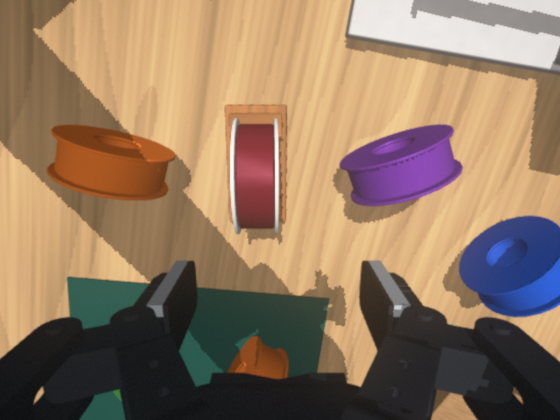

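```bash
python3 - <<'E'
from h import *
d=load('w6');P=cloud(d);f=d['frame'].astype(int)
v0,v1,u0,u1=100,245,215,300
S=P[v0:v1,u0:u1];F=f[v0:v1,u0:u1]
w=(F.max(-1)-F.min(-1)<40)&(F.min(-1)>90)&(S[...,2]>.05)
b=(F[...,0]>1.7*F[...,1])&(F[...,2]>=F[...,1]*.9)&(S[...,2]>.05)
Q=S[w];B=S[b]
print(len(Q),len(B),'flange ztop',np.percentile(Q[:,2],[90,98]).round(4),'burg',np.percentile(B[:,2],[50,98]).round(4))
X=np.r_[Q,B]
# yaw by burgundy pca
c=B.mean(0);ev=np.linalg.svd((B-c)[:,:2],full_matrices=False)[2][0];print('long dir yaw',np.degrees(np.arctan2(ev[1],ev[0])))
T=Q[Q[:,2]>.085]
th=np.arctan2(ev[1],ev[0])
for yaw in (0.19,0.2,0.205,.21,.22):
    a=np.array([np.cos(yaw),np.sin(yaw)]);e=np.array([-a[1],a[0]])
    s=T[:,:2]@a;t=T[:,:2]@e
    lo=s[s<np.median(s)];hi=s[s>=np.median(s)]
    m=(s.min()+s.max())/2
    print(yaw,'axis range',np.percentile(s,[1,99]).round(4),'std sides',s[s<m].std().round(5),s[s>m].std().round(5),'along',np.percentile(t,[.5,99.5]).round(4))
    tb=(B[B[:,2]>.06][:,:2]@e); sc=np.mean(np.percentile(s,[1,99]))
    # circle fit of top points
    k=(T[:,2]>.08); A=np.c_[2*t[k],2*T[k,2],np.ones(k.sum())]; r=np.linalg.lstsq(A,t[k]**2+T[k,2]**2,rcond=None)[0]
    print('  circle',r[:2].round(4),'R',np.sqrt(r[2]+r[0]**2+r[1]**2).round(4),'center xy',(a*sc+e*r[0]).round(4), 'burg mid along',np.mean(np.percentile(tb,[1,99])).round(4))
E
```

```text
1036 3652 flange ztop [0.1125 0.1135] burg [0.1039 0.109 ]
long dir yaw -78.77434784272614
0.19 axis range [0.3583 0.3943] std sides 0.00094 0.00116 along [-0.4563 -0.3642]
  circle [-0.3961  0.2208] R 0.1188 center xy [ 0.4443 -0.3179] burg mid along -0.4078
0.2 axis range [0.3544 0.39  ] std sides 0.00087 0.00107 along [-0.4602 -0.3681]
  circle [-0.3998  0.2208] R 0.1187 center xy [ 0.4442 -0.3179] burg mid along -0.4115
0.205 axis range [0.3524 0.3879] std sides 0.00085 0.00105 along [-0.4621 -0.37  ]
  circle [-0.4016  0.2208] R 0.1187 center xy [ 0.4441 -0.3179] burg mid along -0.4134
0.21 axis range [0.3503 0.3858] std sides 0.00085 0.00103 along [-0.4641 -0.3718]
  circle [-0.4035  0.2208] R 0.1187 center xy [ 0.4441 -0.3179] burg mid along -0.4152
0.22 axis range [0.346  0.3818] std sides 0.0009 0.00104 along [-0.4679 -0.3754]
  circle [-0.4071  0.2208] R 0.1187 center xy [ 0.4439 -0.3179] burg mid along -0.4189
```

Wrist view: the burgundy roll with white flanges is at (256,175) in the brown cradle, with orange (112,162) and purple (400,165) beside it. Colour, flanges and cradle all identify the burgundy one. I align first, then check.

>>> servo_tool(commands=[-0.022,0,0.02,-1.0,0,-1.5,0.8,0,0,0,0,0,0,0.8,0,0,0,0,0,0,0.8])

```text
t: 22.5
tool_pos: [0.4472, -0.3331, 0.1911]
tool_rot: [-1.3, 1.058, -1.054]
contact_force: [-0.2, -0.2, 0.4]
opening: 0.0684
```

```bash
python3 - <<'E'
from h import *
o=st(); M=R.from_rotvec(o['tool_rot']).as_matrix(); e=np.array([.4476,-.3343,.044])-o['tool_pos']; print('need tool cm',(M.T@e*100).round(2),'yaw',np.arctan2(M[1,2],M[0,2]))
E
```

```text
{'t': np.float64(22.5), 'q': array([-7.7330e-01, -1.0390e-01,  1.7724e+00, -8.0000e-04,  1.4754e+00,
       -9.7940e-01]), 'dq': array([ 0.0023, -0.008 ,  0.0127, -0.0041,  0.0128,  0.0024]), 'effort': array([-6.13000e-02, -3.23316e+01, -3.68542e+01, -6.80000e-03,
        2.03000e-02, -1.80000e-03]), 'tool_pos': array([ 0.4472, -0.3331,  0.1911]), 'tool_rot': array([-1.3003,  1.0581, -1.0541]), 'contact_force': array([-0.2031, -0.24  ,  0.4094]), 'wrist_torque': array([-0.0196, -0.0001,  0.0092]), 'opening': np.float64(0.0684)}
[[ 0.2047 -0.0022  0.9788]
 [-0.9788  0.0011  0.2047]
 [-0.0015 -1.     -0.0019]]
need tool cm [ 0.14 14.71  0.04] yaw 0.20616192925489282
```

>>> servo_tool(commands=[0,0,0,0.15,3,0,0.8,0,0,0,0,3,0,0.8,0,0,0,0,2.5,0,0.8,0,0,0,0,1.5,0,0.8,0,0,0,0,0,0,0.8,0,0,0,0,0,0,0.8])

```text
t: 23.1
tool_pos: [0.4498, -0.3355, 0.0913]
tool_rot: [-1.301, 1.052, -1.06]
contact_force: [0.6, -0.6, 0.4]
opening: 0.0685
```

```bash
python3 - <<'E'
from h import *
o=st(); M=R.from_rotvec(o['tool_rot']).as_matrix(); e=np.array([.4476,-.3343,.044])-o['tool_pos']; print('need tool cm',(M.T@e*100).round(2))
snap('wrist','w7'); snap('side','s7'); crop('s7',250,200,400,330,5,'s7c')
E
```

```text
{'t': np.float64(23.1), 'q': array([-7.7310e-01, -1.5900e-02,  1.8600e+00, -6.0000e-04,  1.2925e+00,
       -9.7980e-01]), 'dq': array([ 0.0021,  0.0061,  0.0068,  0.0002,  0.0004, -0.0008]), 'effort': array([ 5.80000e-03, -3.30878e+01, -3.36917e+01, -1.50000e-03,
        6.90000e-03, -1.00000e-04]), 'tool_pos': array([ 0.4498, -0.3355,  0.0913]), 'tool_rot': array([-1.301 ,  1.0515, -1.0597]), 'contact_force': array([ 0.5629, -0.628 ,  0.3553]), 'wrist_torque': array([ 0.0032, -0.0291, -0.0628]), 'opening': np.float64(0.0685)}
[[ 0.2054  0.0032  0.9787]
 [-0.9787 -0.0038  0.2054]
 [ 0.0044 -1.      0.0023]]
need tool cm [-0.18  4.73 -0.21]
```

View pics/w7.png

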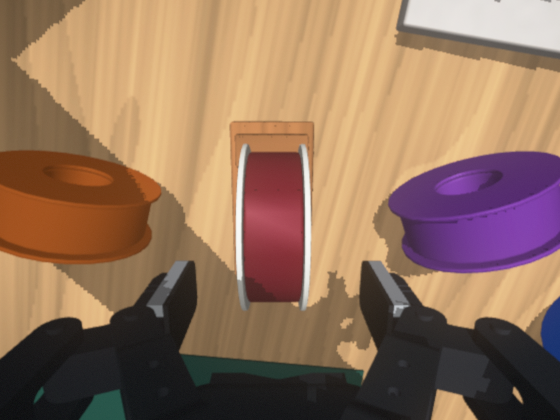

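View pics/s7c.png

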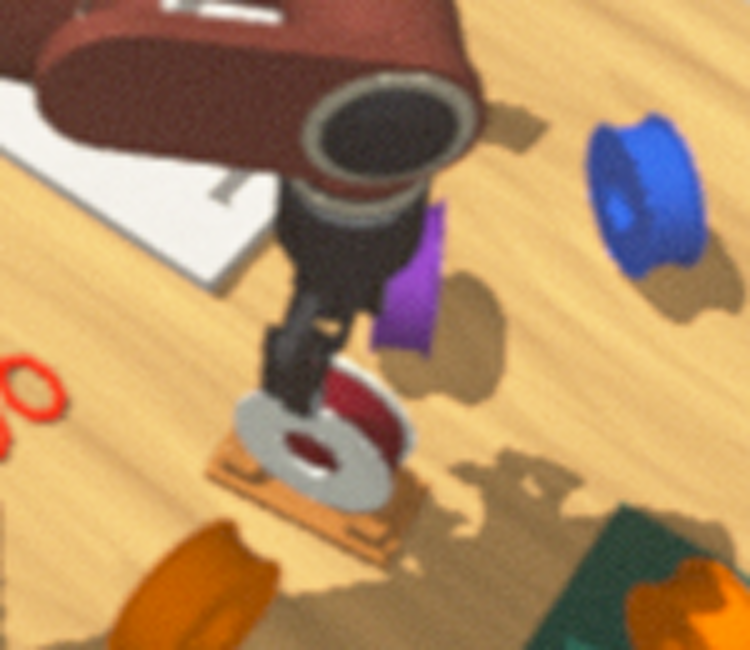

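Aligned: the roll's flanges at u 242–308 lie between the pads at 195 and 362, and purple and orange are clear. Going down and gripping.

>>> servo_tool(commands=[0,0,0,-0.15,2,-0.2,0.8,0,0,0,0,1.5,0,0.8,0,0,0,0,0.8,0,0.8,0,0,0,0,0.3,0,0.8,0,0,0,0,0,0,0.8])

```text
t: 23.7
tool_pos: [0.4517, -0.3383, 0.0503]
tool_rot: [-1.302, 1.042, -1.07]
contact_force: [-0.7, 1.1, 0.5]
opening: 0.0683
```

```bash
python3 - <<'E'
from h import *
o=monitor.get_obs(); print(o['tool_pos'],o['contact_force'])
d=snap('side','s8'); crop('s8',250,200,400,330,5,'s8c'); P=cloud(d); f=d['frame'].astype(int)
m=(d['depth']>0)&(f.max(-1)<90)&(abs(P[...,0]-.43)<.05)&(abs(P[...,1]+.34)<.03)&(P[...,2]<.15)&(P[...,2]>.06)
Q=P[m]; i=np.argsort(Q[:,2])[:10]; print(Q[i].round(3).tolist())
E
```

```text
[ 0.45168553 -0.33833562  0.05031929] [-0.67428178  1.09014889  0.48325454]
[[0.412, -0.352, 0.095], [0.436, -0.336, 0.106], [0.453, -0.322, 0.106], [0.44, -0.346, 0.107], [0.446, -0.345, 0.109], [0.408, -0.355, 0.11], [0.44, -0.346, 0.112], [0.405, -0.353, 0.112], [0.409, -0.354, 0.113], [0.412, -0.354, 0.114]]
```

View pics/s8c.png

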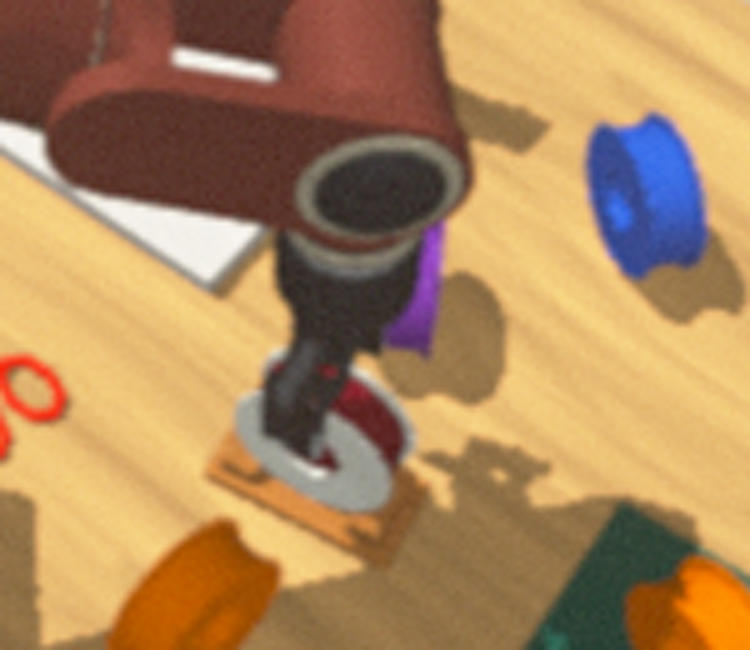

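```bash
cat >> h.py <<'E'
def need(t,yaw):
    o=monitor.get_obs(); M=R.from_rotvec(o['tool_rot']).as_matrix()
    D=np.array([[np.sin(yaw),0,np.cos(yaw)],[-np.cos(yaw),0,np.sin(yaw)],[0,-1,0]])
    print('t',o['t'],'pos',o['tool_pos'].round(4),'F',o['contact_force'].round(1),'op',round(float(o['opening']),4))
    print('turn',R.from_matrix(M.T@D).as_rotvec().round(3),'shift cm',(M.T@(np.array(t)-o['tool_pos'])*100).round(2))
E
python3 -c "
from h import *
need([.4476,-.3343,.045],.205)"
```

```text
t 23.75 pos [ 0.4518 -0.3385  0.0507] F [-0.   0.3  0. ] op 0.068
turn [-0.009  0.002  0.015] shift cm [-0.5   0.56 -0.33]
```

>>> servo_tool(commands=[-0.009,0,0.015,-0.4,0.4,-0.3,0.8,0,0,0,0,0.1,0,0.8,0,0,0,0,0,0,0.8])

```text
t: 24.05
tool_pos: [0.4487, -0.3357, 0.0467]
tool_rot: [-1.3, 1.054, -1.056]
contact_force: [-0.2, -0.2, 0.1]
opening: 0.068
```

```bash
python3 -c "
from h import *
need([.4476,-.3343,.045],.205)"
```

```text
t 24.05 pos [ 0.4487 -0.3357  0.0467] F [-0.2 -0.2  0.1] op 0.068
turn [-0.001  0.002  0.001] shift cm [-0.16  0.17 -0.08]
```

>>> servo_tool(commands=[0,0,0,-0.1,0,-0.05,0.3,0,0,0,0,0,0,0.3,0,0,0,0,0,0,0.3,0,0,0,0,0,0,0.3,0,0,0,0,0,0,0.3], grip_force=40)

```text
t: 24.55
tool_pos: [0.4483, -0.335, 0.0473]
tool_rot: [-1.299, 1.054, -1.057]
contact_force: [0.6, 0.2, 0.8]
opening: 0.0352
```

```bash
python3 -c "
from h import *
need([.4476,-.3343,.045],.205)
snap('wrist','w9')
d=snap('side','s9');crop('s9',250,200,400,330,5,'s9c')"
```

```text
t 24.55 pos [ 0.4483 -0.335   0.0473] F [0.6 0.2 0.8] op 0.0352
turn [-0.002  0.002  0.001] shift cm [-0.08  0.23 -0.05]
```

View pics/w9.png

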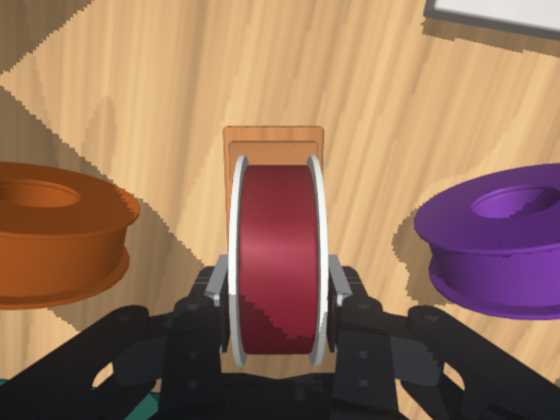

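View pics/s9c.png

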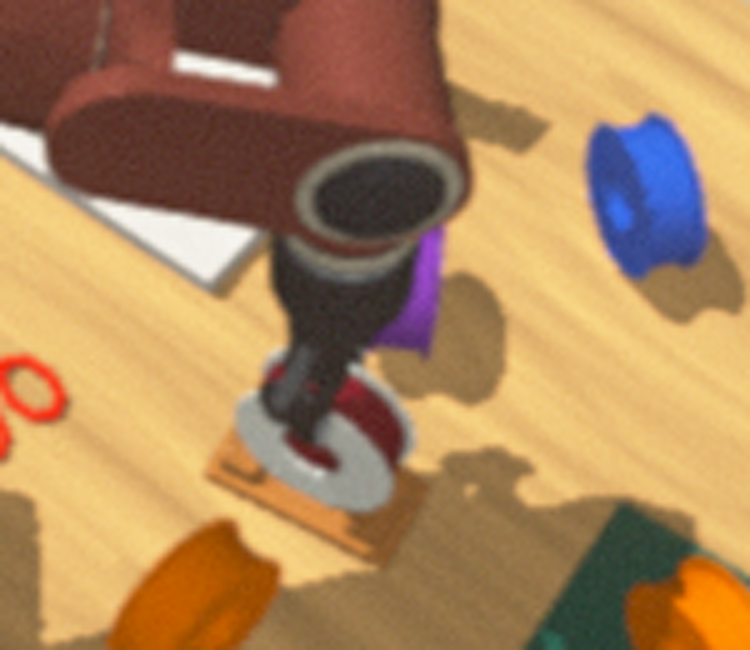

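>>> servo_tool(commands=[0,0,0,0,-0.5,0,0.3,0,0,0,0,-1,0,0.3,0,0,0,0,-2,0,0.3,0,0,0,0,-2.5,0,0.3,0,0,0,0,-2.5,0,0.3,0,0,0,0,-1.5,0,0.3,0,0,0,0,0,0,0.3,0,0,0,0,0,0,0.3])

```text
t: 25.45
tool_pos: [0.4451, -0.3322, 0.1484]
tool_rot: [-1.299, 1.062, -1.049]
contact_force: [0.2, -0.1, -4.6]
opening: 0.035
```

```bash
python3 -c "
from h import *
need([.47,-.099,.142],.053)
snap('wrist','w10')
d=snap('side','s10');crop('s10',230,180,400,310,4,'s10c')"
```

```text
t 25.45 pos [ 0.4451 -0.3322  0.1484] F [ 0.2 -0.1 -4.6] op 0.035
turn [ 0.004  0.154 -0.006] shift cm [-22.3    0.76   7.23]
```

View pics/s10c.png

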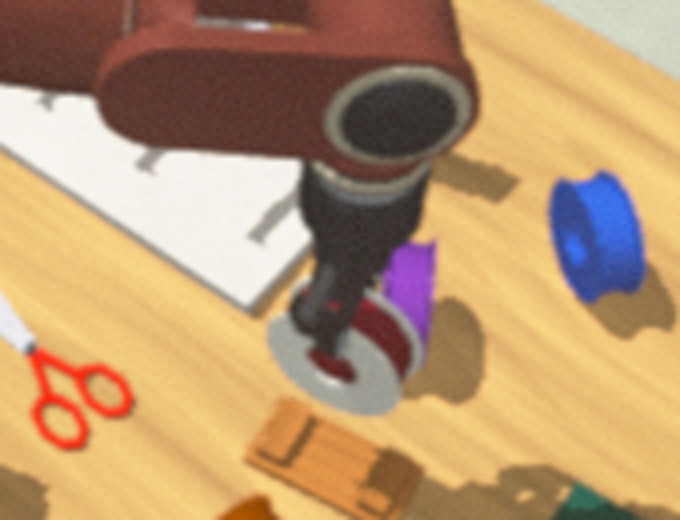

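>>> servo_tool(commands=[0,0,0,-2,0,0.4,0.3,0,0,0,-3.5,0,0.8,0.3,0,0,0,-3.5,0,0.8,0.3,0,0,0,-3.5,0,0.8,0.3,0,0,0,-3.5,0,0.8,0.3,0,0,0,-2.5,0,0.6,0.3,0,0,0,-1.5,0,0.4,0.3,0,0.05,0,0,0,0,0.3,0,0.05,0,0,0,0,0.3,0,0.05,0,0,0,0,0.3,0,0,0,0,0,0,0.3,0,0,0,0,0,0,0.3])

```text
t: 26.75
tool_pos: [0.4375, -0.1054, 0.1322]
tool_rot: [-1.238, 1.202, -1.135]
contact_force: [-0.3, 0.3, -3.6]
opening: 0.0351
```

```bash
python3 -c "
from h import *
need([.47,-.099,.142],.053)
snap('wrist','w11')
d=snap('side','s11');crop('s11',210,130,370,270,5,'s11c')
d=snap('scene','sc11');crop('sc11',190,130,350,270,5,'sc11c')"
```

```text
t 26.75 pos [ 0.4375 -0.1054  0.1322] F [-0.3  0.3 -3.6] op 0.0351
turn [ 0.029  0.003 -0.026] shift cm [-0.49 -1.06  3.25]
```

View pics/s11c.png

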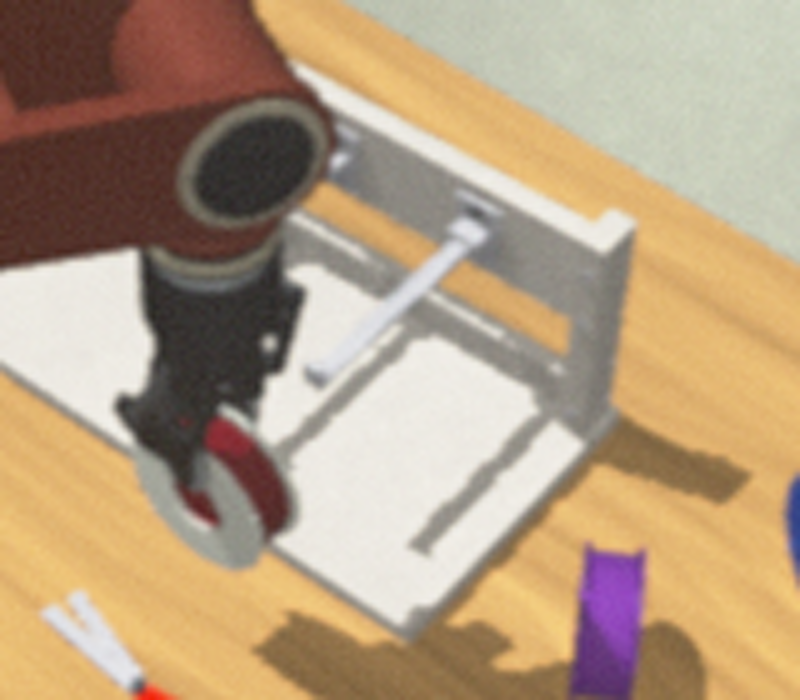

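View pics/sc11c.png

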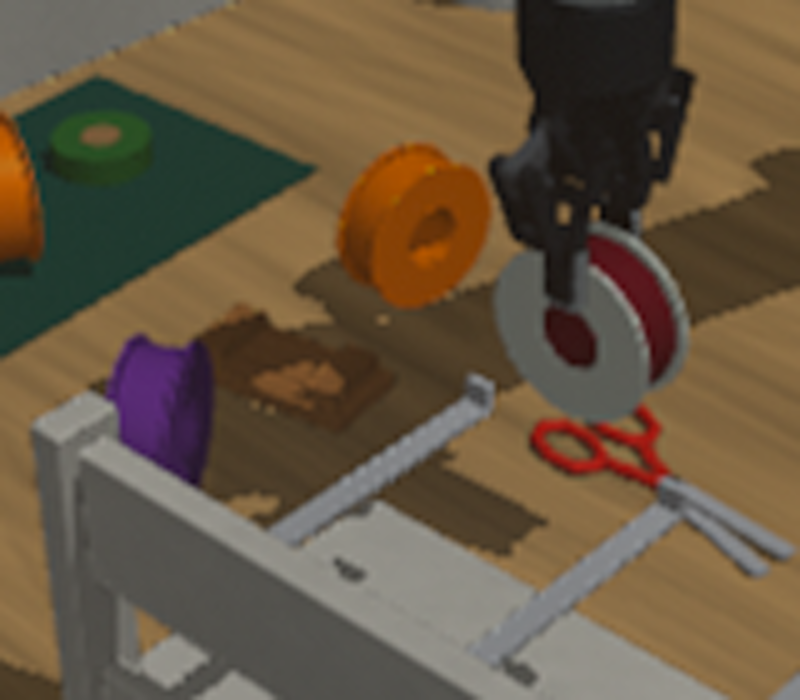

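View pics/w11.png

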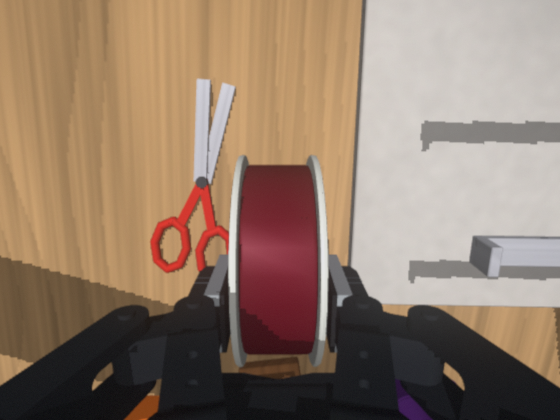

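>>> servo_tool(commands=[0.029,0,-0.026,-0.4,-1.0,1.5,0.3,0,0,0,0,0,0,0.3,0,0,0,0,0,0,0.3])

```text
t: 27.2
tool_pos: [0.4525, -0.1016, 0.142]
tool_rot: [-1.236, 1.169, -1.168]
contact_force: [-0.3, 0.2, -4.1]
opening: 0.0354
```

```bash
cat > meas.py <<'E'
from h import *
import sys
def roll(fn,cx,cy):
    d=load(fn);P=cloud(d);f=d['frame'].astype(int)
    m=(d['depth']>0)&(abs(P[...,0]-cx)<.045)&(abs(P[...,1]-cy)<.065)&(P[...,2]>.07)&(P[...,2]<.225)&(f.max(-1)-f.min(-1)<40)&(f.min(-1)>70)
    Q=P[m];rng=np.random.default_rng(0);b=(0,)
    for _ in range(2000):
        a=Q[rng.choice(len(Q),3,False)];n=np.cross(a[1]-a[0],a[2]-a[0]);l=np.linalg.norm(n)
        if l<1e-5: continue
        n/=l
        if abs(n[2])>.2: continue
        r=abs((Q-a[0])@n)<.0015
        if r.sum()>b[0]: b=(r.sum(),r)
    I=Q[b[1]];c=I.mean(0);n=np.linalg.svd(I-c)[2][2];n*=np.sign(n[0])
    e=np.array([-n[1],n[0],0]);e/=np.linalg.norm(e);u=np.cross(n,e)
    p=np.c_[(I-c)@e,(I-c)@u].astype(np.float32)
    (x,y),r=cv2.minEnclosingCircle(p)
    print(fn,len(I),'n',n.round(3),'yaw',np.arctan2(n[1],n[0]).round(3),'flange ctr',(c+e*x+u*y).round(4),'r',round(r,4))
E
python3 -c "
from meas import *
need([.47,-.099,.142],.053)
o=monitor.get_obs()['tool_pos']
snap('side','s12');snap('scene','sc12')
roll('s12',o[0],o[1]);roll('sc12',o[0],o[1])"
```

```text
t 27.2 pos [ 0.4525 -0.1016  0.142 ] F [-0.3  0.2 -4.1] op 0.0354
turn [0.001 0.002 0.   ] shift cm [-0.16 -0.    1.76]
s12 229 n [ 0.999  0.053 -0.001] yaw 0.053 flange ctr [ 0.4339 -0.1045  0.1619] r 0.0512
sc12 430 n [ 0.998  0.059 -0.001] yaw 0.059 flange ctr [ 0.4702 -0.1024  0.1591] r 0.0511
```

>>> servo_tool(commands=[0,0,0,-0.35,0.35,1.0,0.3,0,0,0,0,0,1.0,0.3,0,0,0,0,0,0.5,0.3,0,0,0,0,0,0,0.3,0,0,0,0,0,0,0.3])

```text
t: 27.8
tool_pos: [0.4791, -0.0969, 0.137]
tool_rot: [-1.236, 1.171, -1.168]
contact_force: [-0.1, -1.0, -3.4]
opening: 0.0355
```

```bash
python3 -c "
from meas import *
need([.615,-.0895,.138],.053)
o=monitor.get_obs()['tool_pos']
snap('side','s13');snap('scene','sc13')
roll('s13',o[0],o[1]);roll('sc13',o[0],o[1]);crop('sc13',190,130,350,270,5,'sc13c');crop('s13',210,130,370,270,5,'s13c')"
```

```text
t 27.8 pos [ 0.4791 -0.0969  0.137 ] F [-0.1 -1.  -3.4] op 0.0355
turn [ 0.003  0.001 -0.001] shift cm [-1.000e-02 -1.400e-01  1.361e+01]
s13 256 n [ 0.998  0.053 -0.015] yaw 0.053 flange ctr [ 0.4604 -0.1005  0.1535] r 0.0506
sc13 420 n [ 0.999  0.05  -0.016] yaw 0.05 flange ctr [ 0.4966 -0.0959  0.1529] r 0.0507
```

View pics/sc13c.png

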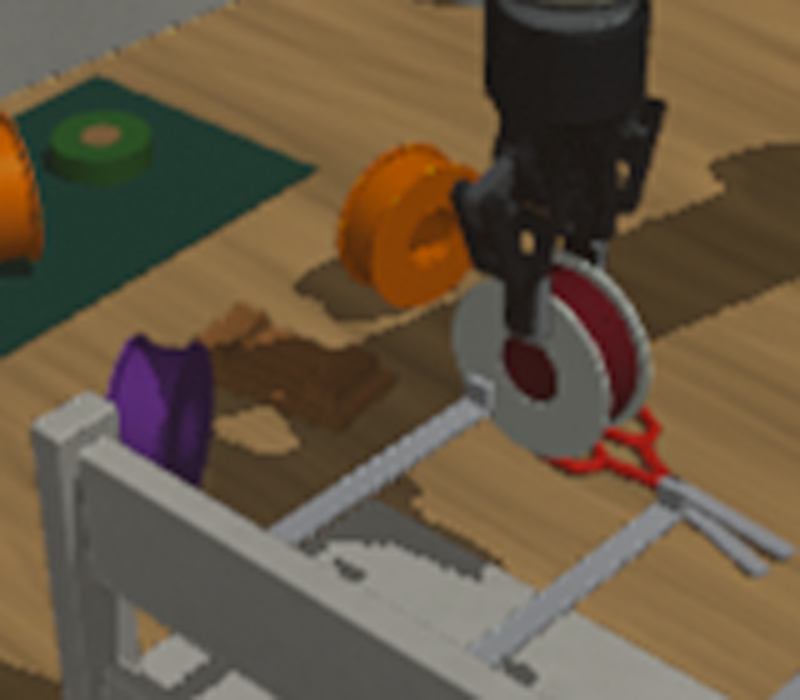

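View pics/s13c.png

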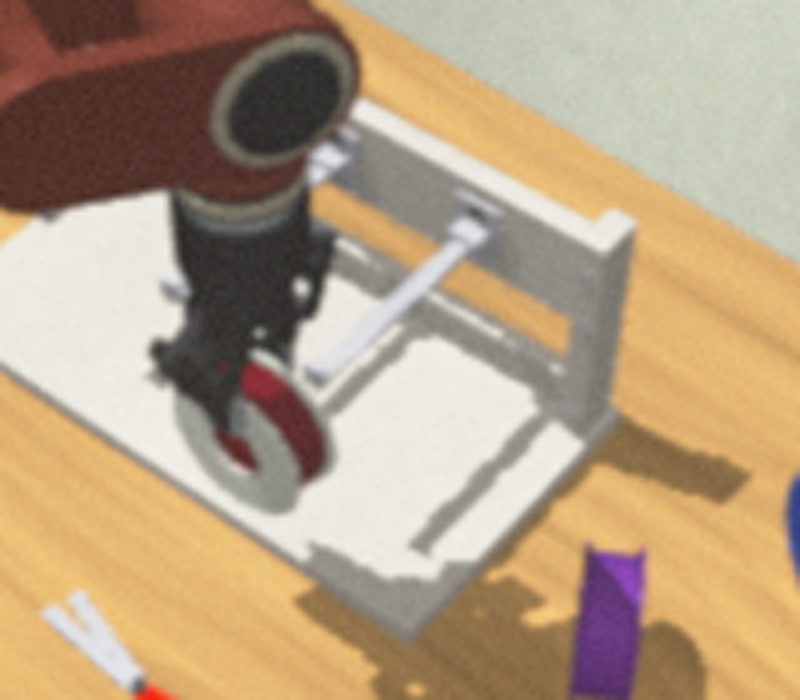

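>>> servo_tool(commands=[0.003,0,0,0,-0.3,1.0,0.3,0,0,0,0,-0.1,1.5,0.3,0,0,0,0,0,1.5,0.3,0,0,0,0,0,0,0.3])

```text
t: 28.3
tool_pos: [0.5215, -0.095, 0.1423]
tool_rot: [-1.231, 1.168, -1.172]
contact_force: [-0.7, -0.8, -3.4]
opening: 0.0354
```

```bash
python3 -c "
from meas import *
need([.615,-.0895,.140],.053)
o=monitor.get_obs()['tool_pos']
snap('side','s14');snap('scene','sc14')
roll('s14',o[0],o[1]);roll('sc14',o[0],o[1]);crop('sc14',190,130,350,270,5,'sc14c');crop('s14',210,130,370,270,5,'s14c')"
```

```text
t 28.3 pos [ 0.5215 -0.095   0.1423] F [-0.7 -0.8 -3.4] op 0.0354
turn [-0.003 -0.    -0.   ] shift cm [-0.05  0.26  9.36]
s14 244 n [ 0.999  0.051 -0.007] yaw 0.051 flange ctr [ 0.5028 -0.0971  0.1599] r 0.0516
sc14 445 n [ 0.998  0.059 -0.006] yaw 0.059 flange ctr [ 0.538  -0.0935  0.1585] r 0.0497
```

View pics/sc14c.png

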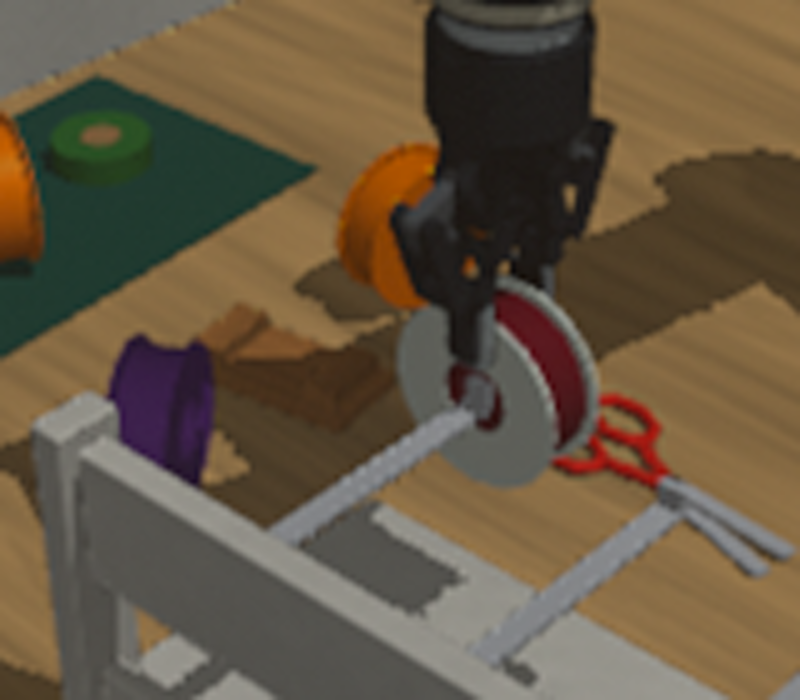

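View pics/s14c.png

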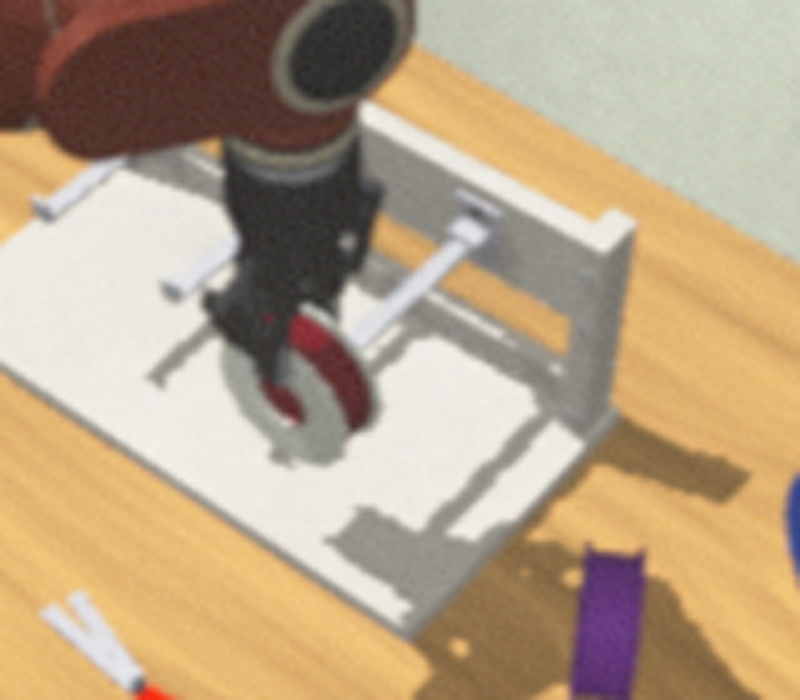

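The bar tip is entering the middle of the hole (scene crop (478,395)). Advancing along the bar.

>>> servo_tool(commands=[0,0,0,0,0.1,1.5,0.3,0,0,0,0,0,1.5,0.3,0,0,0,0,0,1.5,0.3])

```text
t: 28.7
tool_pos: [0.5633, -0.0925, 0.1405]
tool_rot: [-1.233, 1.172, -1.171]
contact_force: [0.5, -0.8, -3.7]
opening: 0.0354
```

```bash
python3 -c "
from meas import *
need([.615,-.0895,.140],.053)"
```

```text
t 28.7 pos [ 0.5633 -0.0925  0.1405] F [ 0.5 -0.8 -3.7] op 0.0354
turn [ 0.    -0.001 -0.   ] shift cm [-0.03  0.05  5.18]
```

>>> servo_tool(commands=[0,0,0,0,0,1.5,0.3,0,0,0,0,0,1.5,0.3,0,0,0,0,0,1.2,0.3,0,0,0,0,0,0.5,0.3,0,0,0,0,0,0,0.3])

```text
t: 29.2
tool_pos: [0.6107, -0.0902, 0.1401]
tool_rot: [-1.234, 1.174, -1.17]
contact_force: [-0.2, -0.6, -3.8]
opening: 0.0354
```

```bash
python3 -c "
from meas import *
need([.615,-.0895,.140],.053)
o=monitor.get_obs()['tool_pos']
snap('side','s15');snap('scene','sc15')
roll('s15',o[0],o[1]);roll('sc15',o[0],o[1]);crop('sc15',190,130,350,270,5,'sc15c');crop('s15',210,130,370,270,5,'s15c')"
```

```text
t 29.2 pos [ 0.6107 -0.0902  0.1401] F [-0.2 -0.6 -3.8] op 0.0354
turn [ 0.003 -0.002 -0.001] shift cm [-0.05  0.01  0.43]
s15 212 n [0.999 0.052 0.012] yaw 0.052 flange ctr [ 0.5921 -0.0928  0.1572] r 0.0513
sc15 476 n [ 0.999  0.048 -0.012] yaw 0.048 flange ctr [ 0.6281 -0.0892  0.1562] r 0.0504
```

View pics/s15c.png

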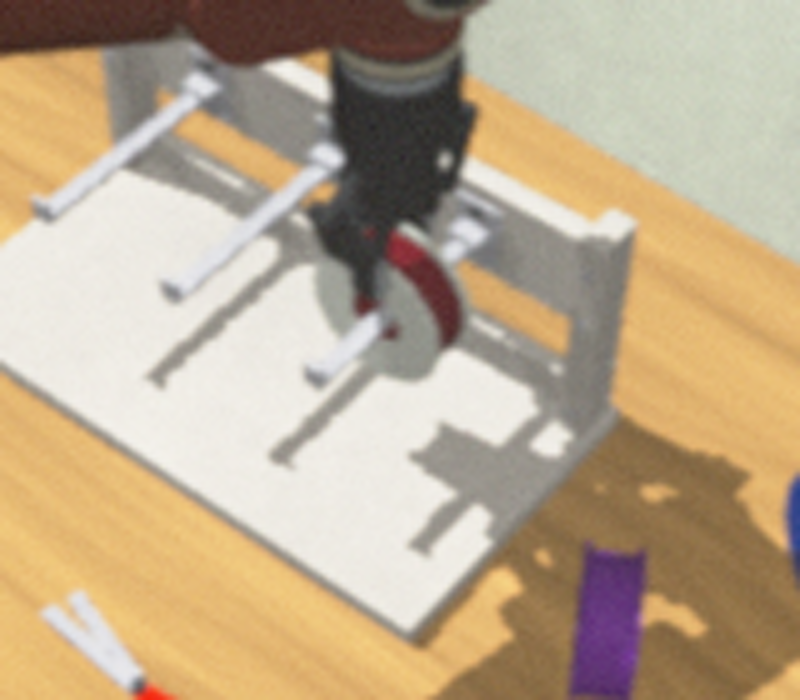

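>>> servo_tool(commands=[0,0,0,0,0.5,0.4,0.3,0,0,0,0,0.6,0,0.3,0,0,0,0,0.4,0,0.3,0,0,0,0,0.1,0,0.3,0,0,0,0,0.1,0,0.3])

```text
t: 29.8
tool_pos: [0.6127, -0.0899, 0.1211]
tool_rot: [-1.235, 1.176, -1.169]
contact_force: [-0.6, -0.9, -3.4]
opening: 0.0354
```

>>> servo_tool(commands=[0,0,0,0,0.1,0,0.3,0,0,0,0,0.1,0,0.3])

```text
t: 30.0
tool_pos: [0.6127, -0.09, 0.1192]
tool_rot: [-1.235, 1.176, -1.169]
contact_force: [-1.0, 0.4, -1.3]
opening: 0.0355
```

>>> servo_tool(commands=[0,0,0,0,0.08,0,0.3,0,0,0,0,0.06,0,0.3])

```text
t: 30.2
tool_pos: [0.6132, -0.0904, 0.1189]
tool_rot: [-1.235, 1.174, -1.171]
contact_force: [-1.5, 0.1, -1.5]
opening: 0.0353
```

```bash
python3 -c "
from meas import *
need([.615,-.0895,.140],.053)
o=monitor.get_obs()['tool_pos']
snap('side','s16');snap('scene','sc16');snap('wrist','w16')
roll('s16',o[0],o[1]);roll('sc16',o[0],o[1]);crop('s16',230,130,340,230,7,'s16c')"
```

```text
t 30.2 pos [ 0.6132 -0.0904  0.1189] F [-1.5  0.1 -1.5] op 0.0353
turn [ 0.003 -0.003  0.   ] shift cm [-0.08 -2.11  0.18]
s16 211 n [0.999 0.051 0.003] yaw 0.051 flange ctr [ 0.5943 -0.0904  0.1392] r 0.0543
sc16 365 n [ 0.998  0.053 -0.014] yaw 0.053 flange ctr [ 0.631  -0.089   0.1516] r 0.0603
```

View pics/s16c.png

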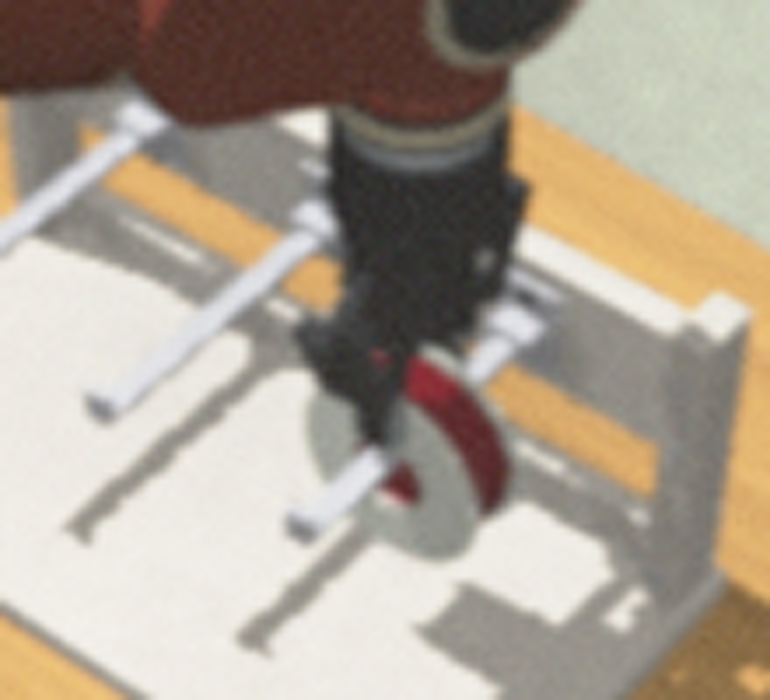

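>>> servo_tool(commands=[0,0,0,0,0.08,0.03,0.3,0,0,0,0,0.08,0,0.3])

```text
t: 30.55
tool_pos: [0.6136, -0.0907, 0.1181]
tool_rot: [-1.235, 1.174, -1.171]
contact_force: [-2.9, 0.1, 2.2]
opening: 0.0355
```

>>> servo_tool(commands=[0,0,0,0,-0.02,-0.03,0.3,0,0,0,0,0,0,0.4,0,0,0,0,0,0,0.45,0,0,0,0,0,0,0.5])

```text
t: 30.95
tool_pos: [0.6143, -0.0905, 0.119]
tool_rot: [-1.233, 1.172, -1.172]
contact_force: [-0.6, -0.5, 0.4]
opening: 0.0427
```

>>> servo_tool(commands=[0,0,0,0,0,0,0.6,0,0,0,0,0,0,0.7,0,0,0,0,0,0,0.75,0,0,0,0,0,0,0.75,0,0,0,0,0,0,0.75])

```text
t: 31.45
tool_pos: [0.615, -0.0904, 0.1195]
tool_rot: [-1.232, 1.171, -1.173]
contact_force: [-0.4, 0.7, 0.5]
opening: 0.0645
```

```bash
python3 -c "
from meas import *
need([.615,-.0895,.140],.053)
o=monitor.get_obs()['tool_pos']
snap('side','s17');snap('scene','sc17');snap('wrist','w17')
roll('s17',o[0],o[1]);roll('sc17',o[0],o[1]);crop('s17',230,130,340,230,7,'s17c')"
```

```text
t 31.45 pos [ 0.615  -0.0904  0.1195] F [-0.4  0.7  0.5] op 0.0645
turn [-0.001 -0.002  0.001] shift cm [-0.08 -2.05  0.01]
s17 197 n [0.998 0.058 0.016] yaw 0.058 flange ctr [ 0.5958 -0.0945  0.1358] r 0.0511
sc17 356 n [0.999 0.045 0.015] yaw 0.045 flange ctr [ 0.6314 -0.0901  0.1362] r 0.0507
```

View pics/s17c.png

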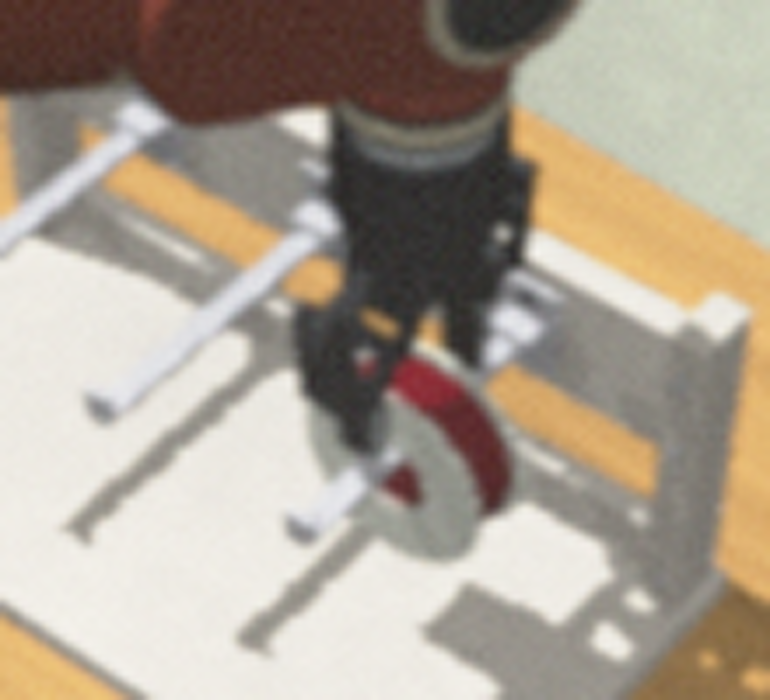

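View pics/w17.png

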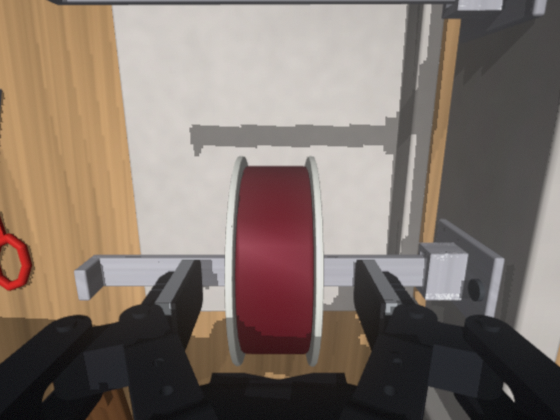

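The roll hangs at (.614,-.092,.136) with both pads clear of it (wrist view: pads at u 190 and 370, roll 235–320). Withdrawing straight up.

>>> servo_tool(commands=[0,0,0,0,-1,0,0.75,0,0,0,0,-2,0,0.75,0,0,0,0,-3,0,0.75,0,0,0,0,-3,0,0.75,0,0,0,0,-3,0,0.75,0,0,0,0,-2,0,0.75,0,0,0,0,0,0,0.75,0,0,0,0,0,0,0.75,0,0,0,0,0,0,0.75,0,0,0,0,0,0,0.75,0,0,0,0,0,0,0.75,0,0,0,0,0,0,0.75])

```text
t: 32.8
tool_pos: [0.6124, -0.0897, 0.263]
tool_rot: [-1.235, 1.176, -1.169]
contact_force: [0.6, -0.6, 0.6]
opening: 0.0641
```

```bash
python3 -c "
from meas import *
need([.615,-.0895,.140],.053)
snap('side','s18');snap('scene','sc18')
roll('s18',.614,-.092);roll('sc18',.614,-.092)
import subprocess"
```

```text
t 32.8 pos [ 0.6124 -0.0897  0.263 ] F [ 0.6 -0.6  0.6] op 0.0641
turn [ 0.005 -0.003 -0.002] shift cm [ 0.02 12.3   0.32]
s18 253 n [0.999 0.045 0.015] yaw 0.045 flange ctr [ 0.5957 -0.0933  0.1361] r 0.0506
sc18 467 n [0.999 0.049 0.007] yaw 0.049 flange ctr [ 0.6316 -0.0902  0.1353] r 0.0508
```

>>> servo_tool(commands=[0,0,0,0,0,0,0.75,0,0,0,0,0,0,0.75,0,0,0,0,0,0,0.75,0,0,0,0,0,0,0.75,0,0,0,0,0,0,0.75,0,0,0,0,0,0,0.75,0,0,0,0,0,0,0.75,0,0,0,0,0,0,0.75,0,0,0,0,0,0,0.75,0,0,0,0,0,0,0.75])

```text
t: 33.9
tool_pos: [0.6125, -0.0897, 0.2631]
tool_rot: [-1.235, 1.176, -1.169]
contact_force: [-0.1, -0.6, 0.1]
opening: 0.0643
```

```bash
python3 -c "
from meas import *
need([.615,-.0895,.140],.053)
snap('side','s19');snap('scene','sc19')
roll('s19',.614,-.092);roll('sc19',.614,-.092)"
```

```text
t 33.9 pos [ 0.6125 -0.0897  0.2631] F [-0.1 -0.6  0.1] op 0.0643
turn [ 0.005 -0.003 -0.002] shift cm [1.000e-02 1.231e+01 3.100e-01]
s19 265 n [0.999 0.039 0.01 ] yaw 0.039 flange ctr [ 0.5955 -0.0949  0.1354] r 0.0513
sc19 478 n [0.999 0.05  0.012] yaw 0.05 flange ctr [ 0.6317 -0.0901  0.1358] r 0.0505
```

View pics/s19.png

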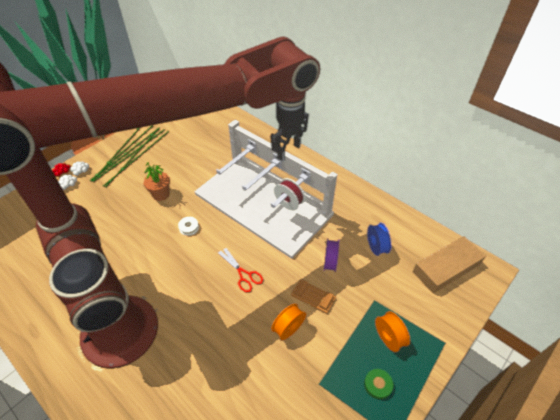

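View pics/sc19.png

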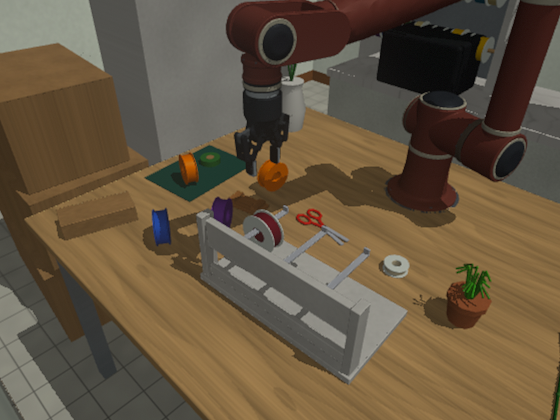

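The roll hangs still on the right bar: side (290,193), scene (263,230), with the measured centre unchanged over a second. The pot, small roll and scissors look the same as in the first pictures, and the gripper is well clear. Handing in.

```bash
python3 -c "
from h import *
print(ticket.finish_job())"
```

```text
the job is handed in; nothing more can be done
None
```

The big roll is hanging still, let go, on the right-hand arm, the one that gave clearly the least. I handed the job in at about 34 s.

**Arm tests, left to right, shut fingers at mid-span, each held for over a second:**

| Arm | Press | Give |
|---|---|---|
| Left | about 8 N | about 9.5 mm |
| Middle | about 8 N | about 5.7 mm |
| Right | about 7.5 N | about 1.5 mm |

- **Forces:** the highest downward force I read was 8.8 N. There was also about 5 N of sideways drag along the bars during the holds.
- **Roll:** I gripped the burgundy roll by its flanges, threaded it over the right arm, lowered it until the bar carried it, then let go.
- **Last checks:** two cameras put its centre at about (0.614, -0.092, 0.136), unchanged over a second. That is within a few millimetres of the arm's middle and about 15 mm below the bar's mid-height. The gripper is well clear. By eye, the plant, small roll and scissors look unmoved; I did not measure them again.
- **Disagreements:** the reported TCP lies about 38 mm beyond where the cameras see the fingertips, so I set heights by camera and touch. While pressing the left arm I first held too lightly, between 5.6 and 7.4 N, before settling at about 8 N. On the middle arm I touched the bar briefly about 3 mm off its centre line, then lifted, corrected and did the test.

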